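Seal two sample pots evenly in a twin-screw press

TASK

Push the press tray fully home with its yellow tab. Then turn the two black knobs alternately, a little at a time, to lower the red crosshead square (never more than about two degrees out of level) until its two rubber feet press the two pot lids with about 10 N each, at no moment more than 20 N. Leave the crosshead level and the pots clamped, let go of everything, and do not disturb the mouse, the crucible or the brass ring.

Things in the scene. Friction and masses are not known exactly. Their poses are not given: they have to be found in the camera images.
- press: Fixed twin-screw press: blue base plate 150 x 300 x 20 mm standing on the bench; origin at the centre of its underside, x axis the way the tray is pushed in (away from the robot), y towards its left screw, z up. The two upright screws stand 220 mm apart, at y +110 and -110 mm, x 0. The tray has a dark end stop at the back.
- tray_tab (a point): Centre of the yellow upright tab at the front of the aluminium tray: 8 mm thick (press x), 50 mm wide, 36 mm tall, its top 66 mm over the bench; it stands on a 6 mm thick tongue 30 mm over the bench, clear of other parts for 45 mm behind it. Axes as the press.
- tray (a joint): How far the tray has been pushed in, m: 0 = fully out (start), 0.040 = home on the stop. It slides along press x against about 2 N of friction and is stopped there firmly.
- pot_left: Steel sample pot with a white lid, loose in the tray's left opening, standing on a steel wear plate (lid top 63.5 mm over the bench). 38 mm tall, lid 47 mm across, pot 43 mm; origin at the centre of its underside. With the tray home it stands under the left foot, 60 mm left of the press's middle.
- pot_right: The same in the right opening, 60 mm right of the press's middle.
- knob_left_grip (a point): Point on the axis of the left knob at the height to grip. The knob is a black upright bar, 52 mm long (its x axis), 14 mm wide (y), 40 mm tall, turning about the vertical; this point is 22 mm above the bar's bottom, 18 mm below its top, 168 mm over the bench. A yellow mark on top shows the +x end.
- knob_right_grip (a point): The same for the right knob, which leans sideways by up to 3 degrees as the left end of the crosshead moves.
- knob_left (a joint): Left knob angle, rad, growing clockwise seen from above, range -2.5 to 4. Clockwise lowers the left end of the crosshead 5.0 mm per rad. At 0 that end's mid height is 97.5 mm over the bench and the bar's x axis is the press's x axis. Idle turning takes about 0.10 N m of friction; each newton of upward load on that screw adds about 0.006 N m. It stays where it is left.
- knob_right (a joint): The same for the right knob and the right end of the crosshead, but this screw is the drier one: each newton of load on it adds about 0.009 N m.
- crosshead: Red crossbar 36 x 252 x 16 mm carried by both screws; origin at mid height on the left screw's axis. Unequal screw heights tilt it about press x (4.4 mm over the 220 mm = 0.02 rad). Two round sprung rubber feet hang below it on a foot bar, 60 mm either side of its middle; the bar is set differently each time: both feet end 28 to 32 mm below mid height, 6 to 12 mm above the lids at first.
- crosshead_left_end (a point): Top face of the crosshead on the left screw's axis (8 mm above its mid height). Each foot on its lid yields elastically, about 4.2 N per mm of lowering; its load is carried 0.77 by the screw on its own side, 0.23 by the other. The height at which the feet meet the lids is not known exactly: feel it in the knobs' torque.
- crosshead_right_end (a point): Top face of the crosshead on the right screw's axis.
- mouse: Black computer mouse, 105 x 60 x 24 mm, loose; origin at the centre of its underside. Leave alone.
- crucible: Small open steel crucible, 32 mm across, 26 mm tall, loose; origin under its centre. Leave alone.
- cap_ring: Brass ring, 38 mm across, 16 mm tall, loose; origin under its centre. Leave alone.
There are look-alikes about, which are no part of the job. What is shaped like the pot_right but blue or green is not meant.

How it is judged (in metres and radians):
On the way, in this order (a step that is already met when the one before it is completed fails the run):
1. the tray is pushed home, to within 2 mm, before the lids are pressed (value of joint tray above 0.038 m and contact force between crosshead and pot_left below 0.5 N and contact force between crosshead and pot_right below 0.5 N), for 0.2 s.
2. both feet press on their lids (contact force between crosshead and pot_left above 2 N and contact force between crosshead and pot_right above 2 N), for 0.2 s.
At the end, for the whole second after the job is handed in: The tray is home to within 2 mm, each foot presses its lid with 5 to 15 N, the crosshead is level to within 0.015 rad, and everything is at rest and released (value of joint tray above 0.038 m and contact force between crosshead and pot_left between 5 and 15 N and contact force between crosshead and pot_right between 5 and 15 N and angle between crosshead's own z axis and vertical below 0.015 rad and linear speed of each of pot_left, pot_right below 0.01 m/s); the robot touches nothing.
It fails at once if the crosshead is more than 0.035 rad (two degrees) out of level (angle between crosshead's own z axis and vertical above 0.035 rad).
It fails at once if a lid is pressed with more than 20 N (contact force between crosshead and pot_left above 20 N or contact force between crosshead and pot_right above 20 N).
It fails at once if a bystander is moved more than 15 mm (distance of any of mouse, crucible, cap_ring from where it was at the start of the episode above 0.015 m).
It also fails if it takes over 72 s, if anything falls off the work surface, if the arm or the gripper's body presses on something with over 40 N, if the wrist force passes 120 N, or if a joint passes its speed limit or range.

ROBOT

A 6-joint arm with a two-finger parallel gripper is mounted at the origin on the work surface. World frame = base frame: x ahead of the robot, y to its left, z up, the work surface at z = 0. Lengths are in m, angles in degrees, forces in N, time in s.
With the tool pointing down it reaches from about 0.325 to 0.775 m from the base axis. Payload 5.5 kg.
Tool frame: the origin (TCP) lies on the mounting face of the last link; the fingertips stand 173 mm ahead of it and the grasp point (between the pads) lies 155 mm ahead of it (grip_point_offset is the distance from the TCP to the grasp point, in m); z points along the fingers, y is the direction in which the jaws open and shut (so a half turn about z gives the same grasp; the last joint's range is limited). The gripper opens to 85 mm and grips with 20 to 120 N. Pads are 22 mm wide; open, the fingers measure 114 mm over their backs; the gripper's body (76 mm by 85 mm) begins 54 mm behind the grasp point. The pads swing forward as they close: fully open they stand 13 mm farther back than shut.
Start: joints at [-69.941, 5.22, 70.514, -0, 104.267, -3.249], TCP at [0.237, -0.551, 0.405] pointing down, gripper open.
Joint ranges: [-164.24, 164.24], [-49.07, 125.15], [9.68, 141.18], [-86.29, 266.29], [3.28, 154.24], [-151.56, 151.56]. Speed limits (degrees/s): [147.25, 147.25, 172.46, 180, 180, 180].

INTERFACE

Orientations are given as [roll, pitch, yaw] about the fixed x, y, z axes, in that order (R = Rz(yaw) Ry(pitch) Rx(roll)).
In Python, from rig import read_state, grab_frame, close_job, look_for, grip_point_offset gives the robot as it stands. The module is installed in compiled form; this text tells all that it offers.
- The arm moves only by the tool jog_arm, never from a script. Its argument "motion" is a list of rows, each a list of 7 numbers: the turn, a rotation vector about the world's x, y, z in rad, then the shift along the world's x, y, z in mm, then the closure in counts, from 0 (fully open) to 255 (shut). A call has 1 to 10 rows; each row shifts and turns the pose as measured when the row begins; what a row does not reach is not made up. A row lasts 1/10 s, in which the tool goes at most 50 mm and 8.59 degrees, less where a joint would pass 70% of its speed; a pose out of reach is approached as far as the arm can. A call with a gripper value outside its range is refused whole. The fingers move at their own pace and stop on an object; "force" is the grip in N (left out, the last holds). Time passes only in rows, so rows that do not move let the fingers close. It gives the time, the measured TCP pose, the force and the opening at its end, in the units of the state.
- read_state(): the state, without advancing time (a new reading comes with each control period).
- grab_frame(name): name is "side" or "top" or "wrist"; returns a dict with "color" (400x640x3 uint8, red, green, blue), "K" (3x3 intrinsics, pixels), "R" (3x3) and "t" (3): a world point X has camera coordinates R X + t. Camera axes: x right, y down, z forward; pixel columns grow to the right and rows downward; lengths in m; the calibration is good to about 2 mm. The wrist camera is an equidistant fisheye: a pixel r from the principal point sees the ray r / f radians off the axis. A picture is of the moment at which its call begins. There is no depth.
- close_job(): hands the job in, once; it reports no verdict.
Trained networks look in the newest picture that a camera, given by its name, has taken for a name from the list of things; names that differ only in an ending like _2 or _b are one class to them, and where a whole thing is asked for, a point or a joint stands for the part that bears it (a point fixed in the world has none). Each returns a list of dicts, best first, with "confidence" (0 to 1); they miss things now and then, are a little off and sometimes report something else, mostly with a low value. They report only what shows in the picture. A call takes as long as a camera call. They do not tell look-alikes from the thing itself.
- look_for(camera, label): "extent" ([left, top, width, height] in pixels, round what is visible of it).
The state is a dict: "time_s": time; "q": joint angles; "joint_vel": joint speeds; "effort": joint torques, N m; "tcp_pos": TCP position; "tool_rot": TCP orientation; "contact_force": force on the tool from outside, world axes, zero at the start; "wrist_torque": the same for the moment, N m; "gripper_width": finger opening in m.
Only numpy, scipy, OpenCV 4.12 (cv2) and the standard library are available. Lean on these libraries where they do the work, as an engineer would, in place of code of your own. Each camera call takes 0.05 s, during which the arm holds its last target.

## Working session

There is one attempt and no reset: what is moved stays moved. The work goes in short steps, Python scripts to look and compute and a tool call to move; the robot and the scene stay as the last step left them, time stands still between calls to the robot, and variables do not carry over. Pictures are saved under pics/ and viewed, and the job is handed in when it is done.

Besides the shell and the picture viewer there is one more tool, called after "Call:" in YAML: its name, and indented under it one key for each argument. jog_arm: Moves the arm, as the interface text tells. Its arguments: {"type":"object","properties":{"motion":{"type":"array","items":{"type":"array","items":{"type":"number"}}},"force":{"type":"number"}},"required":["motion"]}

```bash
mkdir -p pics
python3 - <<'E'
from rig import *
import cv2,numpy as np
print(read_state(), grip_point_offset)
for c in ["side","top"]:
    f=grab_frame(c); cv2.imwrite(f"pics/{c}0.png",f["color"][:,:,::-1]); print(c,f["K"].tolist(),np.round(f["R"],4).tolist(),np.round(f["t"],4).tolist())
E
```

```text
{'time_s': 0.0, 'q': array([-6.99437262e+01,  5.26274149e+00,  7.05815682e+01,  7.05785597e-04,
        1.04266498e+02, -3.24892067e+00]), 'joint_vel': array([-0.01494711, -0.06042259,  0.06097051,  0.1238119 ,  0.0800922 ,
        0.01035114]), 'effort': array([-1.52447051e-04, -4.58726013e+01, -4.18025923e+01, -1.74451006e-04,
        1.15508807e-02,  3.53117557e-06]), 'tcp_pos': array([ 0.23739404, -0.55109923,  0.40355744]), 'tool_rot': array([-1.79889409e+02, -6.96319026e-03,  2.33053610e+01]), 'contact_force': array([0.68251512, 0.46952809, 0.89240841]), 'wrist_torque': array([-0.03685433, -0.01223513,  0.06037671]), 'gripper_width': 0.08557792109071574} 0.1547
side [[361.00849489039757, 0.0, 316.37013397873085], [0.0, 361.00849489039757, 201.96117589356186], [0.0, 0.0, 1.0]] [[0.9952, -0.0954, -0.0237], [-0.0747, -0.5774, -0.813], [0.0639, 0.8109, -0.5817]] [-0.5353, 0.1096, 1.0728]
top [[397.83701596677247, 0.0, 313.56132879960046], [0.0, 397.83701596677247, 205.92721340740044], [0.0, 0.0, 1.0]] [[0.0128, -0.9997, 0.0191], [-0.9813, -0.0162, -0.1918], [0.1921, -0.0163, -0.9812]] [-0.0373, 0.526, 1.1212]
```

View pics/side0.png

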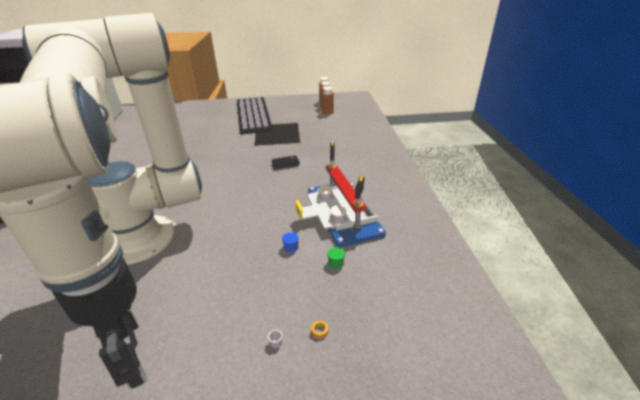

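View pics/top0.png

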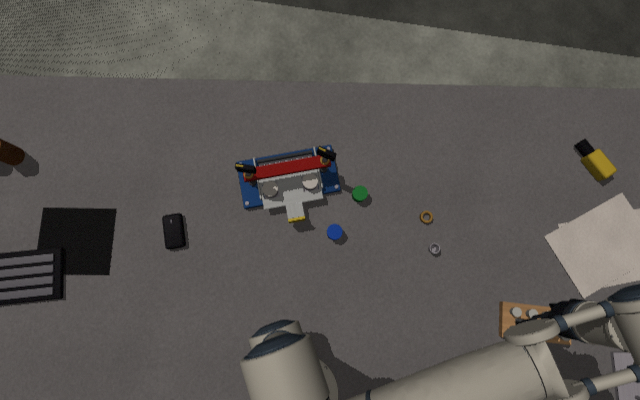

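Run:
```python
from rig import *
for c in ["top","side"]:
  for l in ["press","tray_tab","pot_left","knob_left_grip","knob_right_grip","mouse","crucible","cap_ring","crosshead"]:
    print(c,l,[( [round(v) for v in d["extent"]],round(d["confidence"],2)) for d in look_for(c,l)][:4])
```

```text
top press [([232, 142, 108, 83], 0.69), ([419, 210, 14, 12], 0.24)]
top tray_tab [([259, 169, 66, 53], 0.67), ([232, 162, 27, 12], 0.38)]
top pot_left [([260, 180, 18, 17], 0.64)]
top knob_left_grip [([236, 161, 18, 13], 0.6)]
top knob_right_grip [([315, 146, 21, 15], 0.58), ([233, 143, 109, 81], 0.42)]
top mouse [([161, 210, 24, 41], 0.81)]
top crucible [([430, 244, 11, 9], 0.49)]
top cap_ring [([416, 211, 15, 14], 0.64)]
top crosshead [([243, 157, 87, 23], 0.64)]
side press [([296, 139, 90, 105], 0.81)]
side tray_tab [([293, 187, 59, 41], 0.65)]
side pot_left [([318, 183, 14, 16], 0.66)]
side knob_left_grip [([330, 147, 7, 13], 0.5)]
side knob_right_grip [([353, 174, 8, 22], 0.67)]
side mouse [([272, 156, 29, 13], 0.69)]
side crucible [([266, 329, 20, 22], 0.8), ([324, 163, 43, 49], 0.44)]
side cap_ring [([311, 316, 15, 21], 0.65), ([354, 177, 11, 19], 0.46)]
side crosshead [([327, 165, 40, 46], 0.87), ([311, 318, 18, 20], 0.58)]
```

Top: the press sits at about (288,180), the yellow tab at (295,219), the left knob at (245,168) and the right knob at (326,153). The look-alike pots are blue (335,232) and green (360,194). The mouse is at (174,231), the ring at (427,216) and the crucible at (435,249).

```bash
cat > h.py <<'E'
import numpy as np,cv2
from rig import *
def back(f,u,v,z):
    K,R,t=f["K"],np.array(f["R"]),np.array(f["t"])
    d=R.T@np.linalg.inv(K)@np.array([u,v,1.]); c=-R.T@t
    return c+d*(z-c[2])/d[2]
def proj(f,X):
    p=f["K"]@(f["R"]@np.asarray(X,float)+f["t"]); return p[:2]/p[2]
def crop(f,x0,y0,w,h,s,name):
    c=f["color"][y0:y0+h,x0:x0+w,::-1]; cv2.imwrite("pics/"+name,cv2.resize(c,None,fx=s,fy=s,interpolation=cv2.INTER_CUBIC))
E
python3 - <<'E'
from h import *
f=grab_frame("top"); crop(f,225,135,125,95,6,"topc.png")
g=grab_frame("side"); crop(g,285,130,110,120,5,"sidec.png")
np.save("ftop.npy",f,allow_pickle=True);np.save("fside.npy",g,allow_pickle=True)
E
```

```text
(no output)
```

View pics/topc.png

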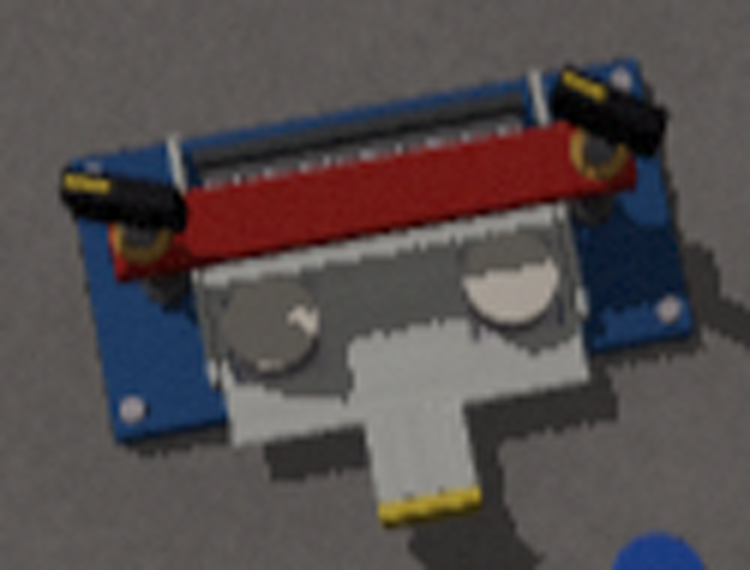

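View pics/sidec.png

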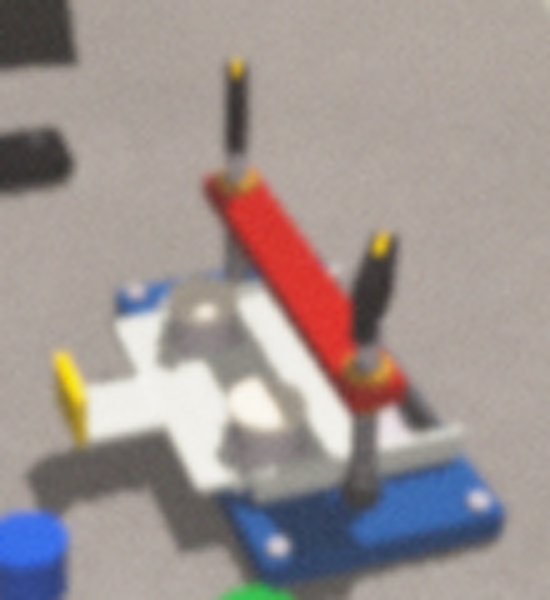

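Run:
```python
from h import *
from scipy.optimize import least_squares
f=np.load("ftop.npy",allow_pickle=True).item();g=np.load("fside.npy",allow_pickle=True).item()
T=lambda u,v:np.array([(u+.5)/6-.5+225,(v+.5)/6-.5+135])
S=lambda u,v:np.array([(u+.5)/5-.5+285,(v+.5)/5-.5+130])
obs=[(f,T(117,440),(-.075,.15,.02)),(f,T(692,334),(-.075,-.15,.02)),(f,T(635,60),(.075,-.15,.02)),(f,T(68,160),(.075,.15,.02)),
(g,S(268,572),(-.075,-.15,.02)),(g,S(505,515),(.075,-.15,.02)),(g,S(115,290),(-.075,.15,.02)),
(f,T(430,503),(-.155,0,.066)),]
def W(p,X):
    c,s=np.cos(p[2]),np.sin(p[2]);return np.array([p[0]+c*X[0]-s*X[1],p[1]+s*X[0]+c*X[1],X[2]])
def res(p): return np.concatenate([proj(a,W(p,X))-o for a,o,X in obs[:7]])
r=least_squares(res,[.6,.05,.1],loss='soft_l1')
p=r.x;print(p,np.degrees(p[2]));print(np.round(res(p),1))
def loc(q,X):
    d=X[:2]-q[:2];c,s=np.cos(q[2]),np.sin(q[2]);return np.array([c*d[0]+s*d[1],-s*d[0]+c*d[1]])
print("tab",back(f,*T(430,497),.066),loc(p,back(f,*T(430,497),.066)))
print("tab side",back(g,*S(65,355),.066),loc(p,back(g,*S(65,355),.066)),"R",loc(p,back(g,*S(86,403),.066)))
for n,a,b in [("L",(63,180),(186,200)),("R",(563,75),(664,118))]:
    A=back(f,*T(*a),.186);B=back(f,*T(*b),.186);print(n,A,B,(A+B)/2,loc(p,(A+B)/2),np.linalg.norm(A-B),np.degrees(np.arctan2(*(A-B)[[1,0]])))
for s in(1,-1):
    X=W(p,(0,.11*s,.168));print(X,proj(f,X),proj(g,X))
for l,u,v in[("mouse",173,230),("ring",427,216),("cruc",435,249),("blue",335,232),("green",360,194)]:print(l,back(f,u,v,.02))
```

```text
[0.62716264 0.04882335 0.20648024] 11.830446424920076
[-0.3  0.   1.1 -0.5  0.8 -0.8  0.  -0.2 -1.5 -0.8  0.1 -0.7 -0.7 -0.1]
tab [0.48898676 0.02029585 0.066     ] [-0.14108942  0.00040675]
tab side [0.48604439 0.0411242  0.066     ] [-0.13969915  0.02139591] R [-0.14055575 -0.02978261]
L [0.60817011 0.18174293 0.186     ] [0.60001815 0.12728986 0.186     ] [0.60409413 0.1545164  0.186     ] [-0.00090972  0.10817739] 0.05505989087493571 81.48570064656685
R [ 0.66106388 -0.03827622  0.186     ] [ 0.6418467  -0.08348993  0.186     ] [ 0.65145529 -0.06088307  0.186     ] [ 0.00128505 -0.1123565 ] 0.04912819395771492 66.97305794965845
[0.60461086 0.1564868  0.168     ] [245.60260321 167.99037919] [331.38411558 150.51325727]
[ 0.64971442 -0.05884009  0.168     ] [325.72400617 153.43026152] [358.42567361 186.46640865]
mouse [0.45286223 0.38671161 0.02      ]
ring [ 0.50725577 -0.37411967  0.02      ]
cruc [ 0.40778798 -0.39389777  0.02      ]
blue [ 0.45423607 -0.09524838  0.02      ]
green [ 0.57209214 -0.17135034  0.02      ]
```

Call:
jog_arm:
  motion:
    - [0, 0, -0.02, 17, 46, 0, 255]
    - [0, 0, -0.02, 17, 46, 0, 255]
    - [0, 0, -0.02, 17, 46, 0, 255]
    - [0, 0, -0.02, 17, 46, 0, 255]
    - [0, 0, -0.02, 17, 46, 0, 255]
    - [0, 0, -0.02, 17, 46, 0, 255]
    - [0, 0, -0.02, 17, 46, 0, 255]
    - [0, 0, -0.02, 17, 46, 0, 255]
    - [0, 0, -0.02, 17, 46, 0, 255]
    - [0, 0, -0.02, 17, 46, 0, 255]
  force: 40

```text
time_s: 2.1
tcp_pos: [0.405, -0.0839, 0.4007]
tool_rot: [-179.8, -0.2, 10.7]
contact_force: [1.8, -0.1, 0.0]
gripper_width: 0.0001
```

Call:
jog_arm:
  motion:
    - [0, 0, 0.02, 20, 46, 0, 255]
    - [0, 0, 0, 18, 44, -10, 255]
    - [0, 0, 0, 0, 0, -45, 255]
    - [0, 0, 0, 0, 0, -45, 255]
    - [0, 0, 0, 0, 0, -45, 255]
    - [0, 0, 0, 0, 0, -30, 255]
    - [0, 0, 0, 0, 0, 0, 255]

```text
time_s: 2.8
tcp_pos: [0.4417, 0.0165, 0.2235]
tool_rot: [-179.9, -0.8, 12.7]
contact_force: [-0.7, -0.0, -0.1]
gripper_width: -0.0
```

Run:
```python
from h import *
s=read_state();print(s["tcp_pos"],s["tool_rot"],s["contact_force"],s["wrist_torque"])
f=grab_frame("side");crop(f,255,130,150,120,5,"s1.png")
f=grab_frame("wrist");cv2.imwrite("pics/w1.png",f["color"][:,:,::-1])
```

```text
[0.44167433 0.0164672  0.22347815] [-179.89002782   -0.78729786   12.70602247] [-6.54256816e-01 -1.58436413e-04 -1.09537738e-01] [0.02479834 0.01682936 0.04788785]
```

View pics/s1.png

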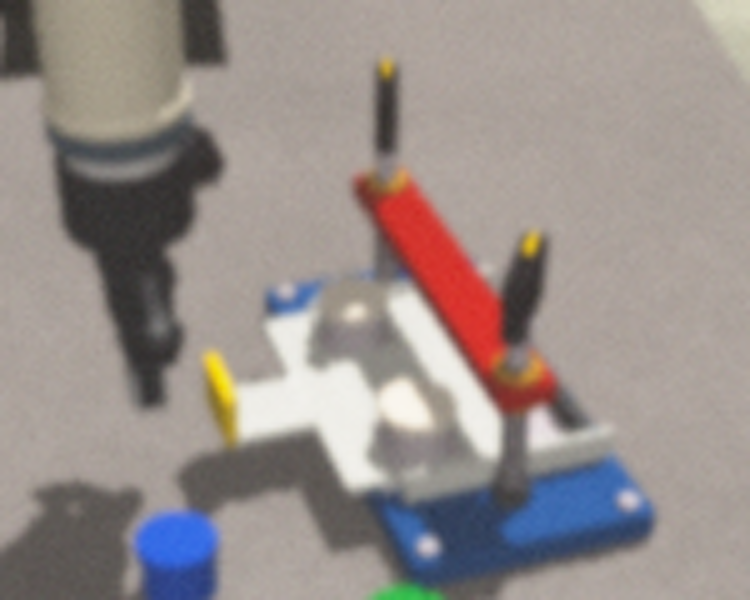

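View pics/w1.png

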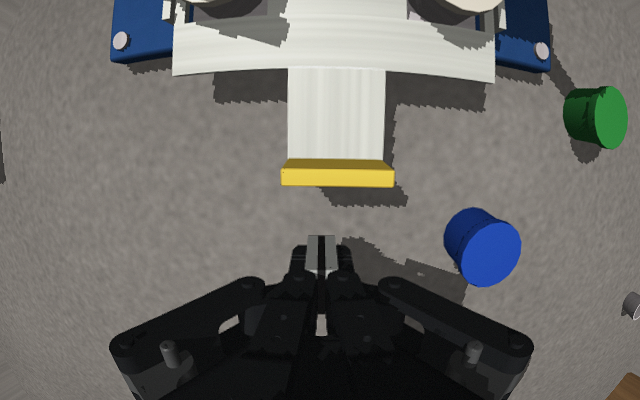

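Call:
jog_arm:
  motion:
    - [0, 0.014, -0.015, 11, -4, -8, 255]
    - [0, 0, 0, 15, 3, 0, 255]
    - [0, 0, 0, 10, 2, 0, 255]
    - [0, 0, 0, 10, 2, 0, 255]
    - [0, 0, 0, 8, 1.6, 0, 255]
    - [0, 0, 0, 8, 1.6, 0, 255]
    - [0, 0, 0, 8, 1.6, 0, 255]

```text
time_s: 3.6
tcp_pos: [0.5137, 0.0227, 0.2303]
tool_rot: [-180.0, 0.3, 11.7]
contact_force: [-58.8, -11.2, 29.0]
gripper_width: -0.0002
```

Run:
```python
from h import *
s=read_state();print(s["tcp_pos"],s["tool_rot"],s["contact_force"],s["wrist_torque"])
f=grab_frame("wrist");cv2.imwrite("pics/w2.png",f["color"][:,:,::-1])
```

```text
[0.51369943 0.02267204 0.2303047 ] [-179.96094053    0.33243505   11.69559946] [-58.78817695 -11.19123231  29.00442145] [-1.71158758e+00  9.64000249e+00 -8.42036381e-03]
```

View pics/w2.png

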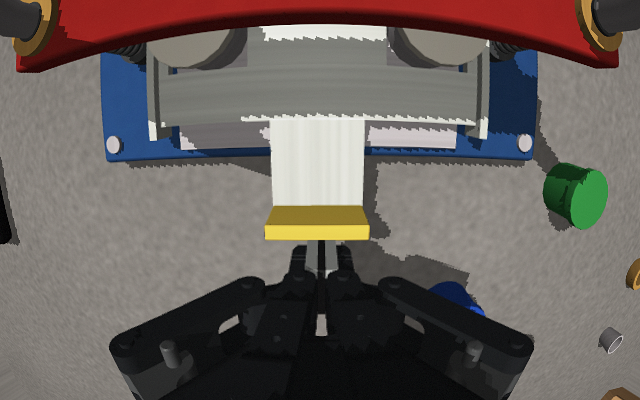

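Call:
jog_arm:
  motion:
    - [0, 0, 0, -15, -3, 0, 255]
    - [0, 0, 0, -15, -3, 0, 255]
    - [0, 0, 0, -5, 0, 45, 255]
    - [0, 0, 0, 0, 0, 48, 255]
    - [0, 0, 0, 0, 0, 48, 100]
    - [0, 0, 0.14, 0, 0, 45, 0]
    - [0, 0, 0.145, 20, 25, 0, 0]
    - [0, 0, 0.145, 20, 25, 0, 0]
    - [0, 0, 0.145, 20, 25, 0, 0]
    - [0, 0, 0.145, 20, 25, 0, 0]

```text
time_s: 4.65
tcp_pos: [0.5607, 0.1186, 0.4383]
tool_rot: [178.8, -1.4, 54.1]
contact_force: [0.6, -0.2, -0.1]
gripper_width: 0.0846
```

Run:
```python
from h import *
s=read_state();print(s["tcp_pos"],s["tool_rot"],s["contact_force"],s["wrist_torque"])
f=grab_frame("top");crop(f,225,135,125,95,6,"t2.png")
```

```text
[0.56072221 0.11856792 0.43829253] [178.7625547   -1.38558878  54.1285406 ] [ 0.62798678 -0.18999289 -0.08788423] [ 0.03145986 -0.02791683  0.03660238]
```

View pics/t2.png

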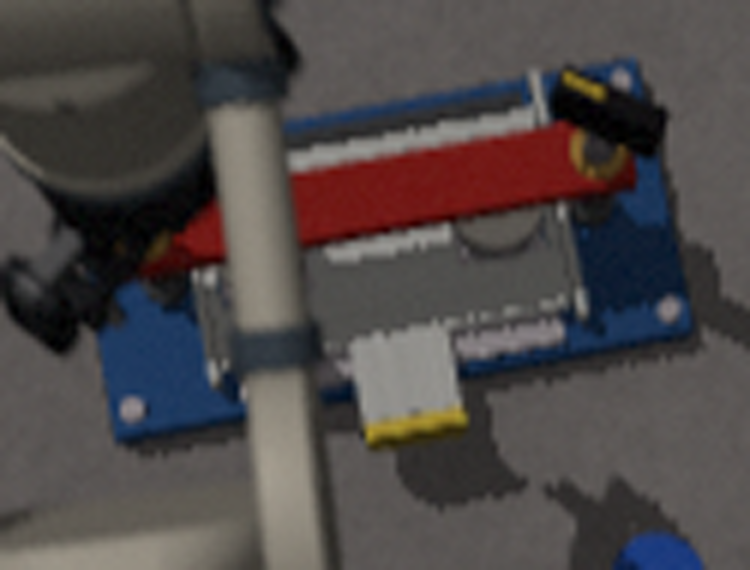

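```bash
cat >> h.py <<'E'
from scipy.spatial.transform import Rotation as Ro
P=(0.62716,0.04882,0.20648)
def to(s,pos,yaw):
    R=Ro.from_euler('xyz',s["tool_rot"],degrees=True);T=Ro.from_euler('xyz',[180,0,yaw],degrees=True)
    print("t=%.2f"%s["time_s"],"rot",np.round((T*R.inv()).as_rotvec(),3),"shift",np.round((np.array(pos)-s["tcp_pos"])*1000,1),"w%.4f"%s["gripper_width"], "F",np.round(s["contact_force"],1),"M",np.round(s["wrist_torque"],3),"rpy",np.round(s["tool_rot"],2))
E
python3 - <<'E'
from h import *
f=np.load("ftop.npy",allow_pickle=True).item()
X=back(f,(416.5)/6-.5+225,(419.5)/6-.5+135,.066);d=X[:2]-P[:2];print(np.cos(P[2])*d[0]+np.sin(P[2])*d[1])
to(read_state(),[.6045,.1555,.33],81.5)
E
```

```text
-0.10214342403016806
t=4.70 rot [-0.017  0.029  0.467] shift [  41.9   33.8 -106.9] w0.0855 F [-4.9  0.1 -2.1] M [-0.025  0.13   0.011] rpy [178.85  -1.5   54.73]
```

Call:
jog_arm:
  motion:
    - [0, 0.01, 0.14, 21, 17, 0, 0]
    - [-0.01, 0.01, 0.14, 18, 15, -10, 0]
    - [-0.007, 0.01, 0.14, 3, 2, -10, 0]
    - [0, 0, 0.05, 0, 0, -10, 0]
    - [0, 0, 0, 0, 0, 0, 0]

```text
time_s: 5.2
tcp_pos: [0.6097, 0.1608, 0.4101]
tool_rot: [179.3, -0.4, 82.5]
contact_force: [-0.1, 0.4, -0.5]
gripper_width: 0.0854
```

Run:
```python
from h import *
to(read_state(),[.6045,.1555,.323],81.5)
f=grab_frame("wrist");cv2.imwrite("pics/w3.png",f["color"][:,:,::-1]);print(f["K"])
np.save("fw3.npy",f,allow_pickle=True)
```

```text
t=5.20 rot [-0.005  0.013 -0.017] shift [ -5.2  -5.3 -87.1] w0.0854 F [-0.1  0.4 -0.5] M [0.018 0.063 0.   ] rpy [179.3   -0.38  82.47]
[[309.70691629   0.         321.03097373]
 [  0.         309.70691629 195.57936534]
 [  0.           0.           1.        ]]
```

View pics/w3.png

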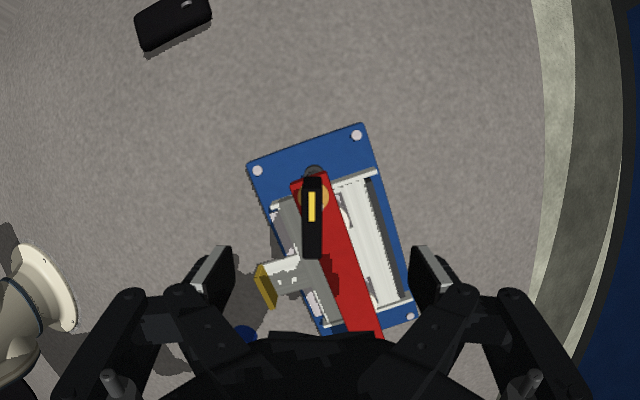

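Run:
```python
from h import *
f=np.load("fw3.npy",allow_pickle=True).item()
crop(f,270,150,100,130,5,"w3c.png")
def fb(f,u,v,z):
    K=f["K"];a=np.array([u-K[0,2],v-K[1,2]])/K[0,0];r=np.linalg.norm(a);d=np.array([*(np.sin(r)*a/r),np.cos(r)])
    R=np.array(f["R"]);c=-R.T@f["t"];d=R.T@d;return c+d*(z-c[2])/d[2]
for u,v in [(302,190),(322,190),(303,258),(321,258),(312,177),(312,193),(312,221),(308,206),(316,206)]: print(u,v,np.round(fb(f,u,v,.186),4))
```

```text
302 190 [0.6029 0.1838 0.186 ]
322 190 [0.6157 0.182  0.186 ]
303 258 [0.5962 0.135  0.186 ]
321 258 [0.6087 0.1334 0.186 ]
312 177 [0.6105 0.1914 0.186 ]
312 193 [0.6091 0.1809 0.186 ]
312 221 [0.6064 0.1617 0.186 ]
308 206 [0.6052 0.1725 0.186 ]
316 206 [0.6104 0.1718 0.186 ]
```

View pics/w3c.png

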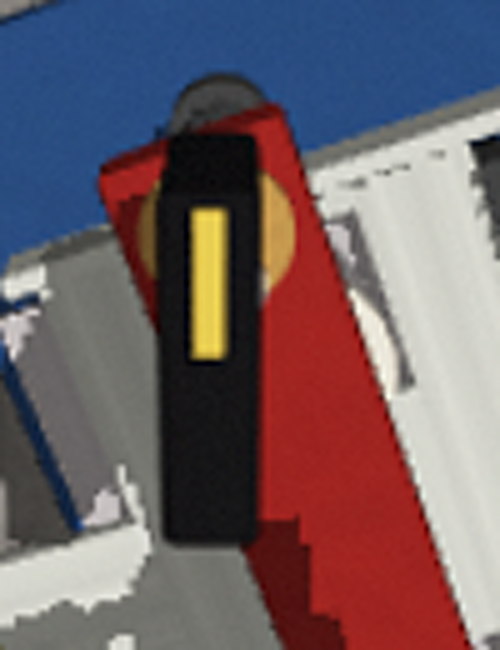

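Call:
jog_arm:
  motion:
    - [-0.005, 0.013, -0.008, -4, -3, -30, 0]
    - [0, 0, 0, 0, 0, -30, 0]
    - [0, 0, 0, 0, 0, -18, 0]
    - [0, 0, 0, 0, 0, -6, 0]
    - [0, 0, 0, 0, 0, 0, 0]

```text
time_s: 5.75
tcp_pos: [0.6061, 0.1571, 0.3343]
tool_rot: [179.0, -0.4, 81.3]
contact_force: [0.1, 0.1, 0.7]
gripper_width: 0.0857
```

Run:
```python
from h import *
to(read_state(),[.6055,.1575,.323],82)
```

```text
t=5.75 rot [-0.004  0.019  0.012] shift [ -0.6   0.4 -11.3] w0.0857 F [0.1 0.1 0.7] M [-0.015  0.022  0.035] rpy [178.97  -0.39  81.32]
```

Call:
jog_arm:
  motion:
    - [-0.004, 0.017, 0.012, -0.5, 0.5, -12, 0]
    - [0, 0, 0, 0, 0, 0, 150]
    - [0, 0, 0, 0, 0, 0, 255]
    - [0, 0, 0, 0, 0, 0, 255]
    - [0, 0, 0, 0, 0, 0, 255]
    - [0, 0, 0, 0, 0, 0, 255]
    - [0, 0, 0, 0, 0, 0, 255]
  force: 40

```text
time_s: 6.45
tcp_pos: [0.605, 0.158, 0.3277]
tool_rot: [179.8, -0.1, 82.0]
contact_force: [4.3, -0.5, -3.6]
gripper_width: 0.0135
```

Run:
```python
from h import *
to(read_state(),[.6055,.1575,.323],82)
```

```text
t=6.45 rot [-0.002  0.003 -0.   ] shift [ 0.5 -0.5 -4.7] w0.0135 F [ 4.3 -0.5 -3.6] M [-0.07  -0.838  0.015] rpy [ 1.7983e+02 -1.3000e-01  8.2010e+01]
```

Call:
jog_arm:
  motion:
    - [0, 0, -0.1, 0, 0, 0, 255]
    - [0, 0, -0.1, 0, 0, 0, 255]
    - [0, 0, -0.1, 0, 0, 0, 255]

```text
time_s: 6.75
tcp_pos: [0.6052, 0.158, 0.3276]
tool_rot: [179.8, -0.2, 64.3]
contact_force: [-0.2, 0.7, -2.0]
gripper_width: 0.0134
```

Run:
```python
from h import *
to(read_state(),[.6055,.1575,.323],82)
```

```text
t=6.75 rot [-0.001  0.005  0.309] shift [ 0.3 -0.5 -4.6] w0.0134 F [-0.2  0.7 -2. ] M [-0.003  0.011  0.062] rpy [ 1.7976e+02 -1.5000e-01  6.4290e+01]
```

Call:
jog_arm:
  motion:
    - [0, 0, -0.1, 0, 0, 0, 255]
    - [0, 0, -0.1, 0, 0, 0, 255]
    - [0, 0, -0.1, 0, 0, 0, 255]

```text
time_s: 7.05
tcp_pos: [0.6055, 0.158, 0.3277]
tool_rot: [179.7, -0.2, 46.4]
contact_force: [0.0, -1.0, -0.2]
gripper_width: 0.0134
```

Run:
```python
from h import *
to(read_state(),[.6055,.1575,.323],82)
f=grab_frame("wrist");cv2.imwrite("pics/w4.png",f["color"][:,:,::-1])
to(read_state(),[.6055,.1575,.323],82)
```

```text
t=7.05 rot [-0.001  0.006  0.622] shift [ 0.  -0.5 -4.7] w0.0134 F [ 0.  -1.  -0.2] M [-0.055  0.027  0.096] rpy [179.71  -0.19  46.38]
t=7.10 rot [-0.001  0.006  0.627] shift [ 0.  -0.5 -4.7] w0.0137 F [ 0.2  1.  -0.2] M [ 0.075 -0.042 -0.147] rpy [179.71  -0.19  46.1 ]
```

View pics/w4.png

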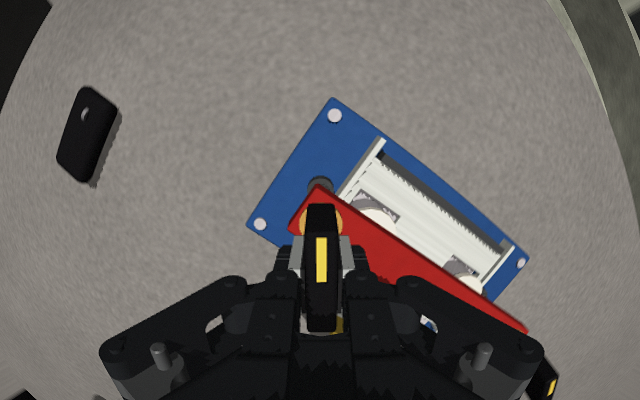

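```bash
cat > m.py <<'E'
from rig import *
import numpy as np
s=read_state();print("t%.2f yaw%.2f rp %.2f %.2f Mz %.3f e6 %.4f F %s M %s w%.4f p %s"%(s["time_s"],s["tool_rot"][2],s["tool_rot"][0],s["tool_rot"][1],s["wrist_torque"][2],s["effort"][5],np.round(s["contact_force"],1),np.round(s["wrist_torque"][:2],2),s["gripper_width"],np.round(s["tcp_pos"],4)))
E
python3 m.py
```

```text
t7.10 yaw46.10 rp 179.71 -0.19 Mz -0.147 e6 -0.4715 F [ 0.2  1.  -0.2] M [ 0.08 -0.04] w0.0137 p [0.6055 0.158  0.3277]
```

Call:
jog_arm:
  motion:
    - [0, 0, -0.1, 0, 0, 0, 255]

```text
time_s: 7.2
tcp_pos: [0.6055, 0.158, 0.3277]
tool_rot: [179.7, -0.2, 40.4]
contact_force: [-0.1, -0.3, -1.0]
gripper_width: 0.0137
```

```bash
python3 m.py
```

```text
t7.20 yaw40.36 rp 179.69 -0.20 Mz 0.062 e6 -1.9891 F [-0.1 -0.3 -1. ] M [-0.02  0.05] w0.0137 p [0.6055 0.158  0.3277]
```

Call:
jog_arm:
  motion:
    - [0, 0, -0.1, 0, 0, 0, 255]

```text
time_s: 7.3
tcp_pos: [0.6056, 0.1579, 0.3276]
tool_rot: [179.7, -0.2, 34.5]
contact_force: [0.7, -0.2, -0.6]
gripper_width: 0.0134
```

```bash
python3 m.py
```

```text
t7.30 yaw34.51 rp 179.69 -0.21 Mz 0.106 e6 -1.2083 F [ 0.7 -0.2 -0.6] M [0.01 0.01] w0.0134 p [0.6056 0.1579 0.3276]
```

Call:
jog_arm:
  motion:
    - [0, 0, -0.1, 0, 0, 0, 255]

```text
time_s: 7.4
tcp_pos: [0.6057, 0.1579, 0.3276]
tool_rot: [179.7, -0.2, 28.7]
contact_force: [-0.1, 0.5, -0.0]
gripper_width: 0.0133
```

```bash
python3 m.py
```

```text
t7.40 yaw28.67 rp 179.67 -0.22 Mz 0.090 e6 -1.2776 F [-0.1  0.5 -0. ] M [0.   0.09] w0.0133 p [0.6057 0.1579 0.3276]
```

Call:
jog_arm:
  motion:
    - [0, 0, -0.1, 0, 0, 0, 255]

```text
time_s: 7.5
tcp_pos: [0.6058, 0.1578, 0.3277]
tool_rot: [179.7, -0.2, 22.8]
contact_force: [0.2, -0.2, -0.6]
gripper_width: 0.0135
```

```bash
python3 m.py
```

```text
t7.50 yaw22.82 rp 179.66 -0.24 Mz 0.057 e6 -1.2613 F [ 0.2 -0.2 -0.6] M [-0.04  0.1 ] w0.0135 p [0.6058 0.1578 0.3277]
```

Call:
jog_arm:
  motion:
    - [0, 0, 0, 0, 0, 0, 0]
    - [0, 0, 0, 0, 0, 0, 0]
    - [0, 0, 0, 0, 0, 0, 0]
    - [0, 0, 0, 0, 0, 40, 0]
    - [0, 0, 0, 0, 0, 35, 0]
    - [0, 0, 0.14, 9, -44, 10, 0]
    - [0, 0, 0.14, 9, -45, 0, 0]
    - [0, 0, 0.14, 9, -45, 0, 0]
    - [0, 0, 0.14, 9, -45, 0, 0]
    - [0, 0, 0.14, 8, -38, 0, 0]

```text
time_s: 8.5
tcp_pos: [0.6486, -0.0595, 0.417]
tool_rot: [179.4, -0.2, 66.1]
contact_force: [0.4, -0.4, -0.1]
gripper_width: 0.0857
```

Call:
jog_arm:
  motion:
    - [0, 0, 0.06, 0, 0, 0, 0]
    - [0, 0, 0, 0, 0, 0, 0]

```text
time_s: 8.7
tcp_pos: [0.649, -0.0659, 0.4164]
tool_rot: [179.4, -0.1, 69.6]
contact_force: [-0.2, 0.1, -0.1]
gripper_width: 0.0856
```

```bash
cat >> h.py <<'E'
def fb(f,u,v,z):
    K=f["K"];a=np.array([u-K[0,2],v-K[1,2]])/K[0,0];r=np.linalg.norm(a);d=np.array([*(np.sin(r)*a/r),np.cos(r)])
    R=np.array(f["R"]);c=-R.T@f["t"];d=R.T@d;return c+d*(z-c[2])/d[2]
E
python3 - <<'E'
from h import *
to(read_state(),[.6505,-.0595,.325],67)
f=grab_frame("wrist");cv2.imwrite("pics/w5.png",f["color"][:,:,::-1])
crop(f,270,150,100,130,5,"w5c.png")
np.save("fw5.npy",f,allow_pickle=True)
E
```

```text
t=8.70 rot [ 0.002  0.011 -0.046] shift [  1.5   6.4 -91.4] w0.0856 F [-0.2  0.1 -0.1] M [ 0.057 -0.013 -0.001] rpy [ 1.7936e+02 -1.5000e-01  6.9630e+01]
```

View pics/w5.png

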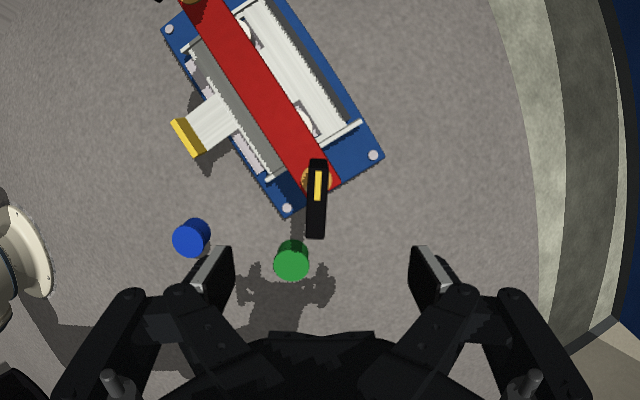

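View pics/w5c.png

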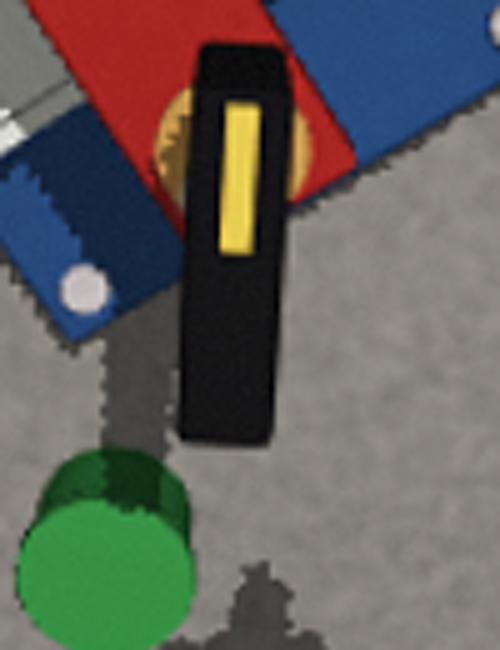

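Run:
```python
from h import *
f=np.load("fw5.npy",allow_pickle=True).item()
c=np.array([fb(f,270+x/5,150+y/5,.186) for x,y in[(195,93),(292,97),(270,444),(180,440)]]);print(np.round(c,4),c.mean(0))
d=(c[0]+c[1]-c[2]-c[3])/2;print(np.linalg.norm(d),np.degrees(np.arctan2(d[1],d[0])))
```

```text
[[ 0.6554 -0.0323  0.186 ]
 [ 0.6671 -0.0372  0.186 ]
 [ 0.6473 -0.0827  0.186 ]
 [ 0.6357 -0.0777  0.186 ]] [ 0.65135223 -0.05749871  0.186     ]
0.04958524414093231 66.53658584259034
```

Call:
jog_arm:
  motion:
    - [0.002, 0.011, -0.05, 2.3, 7.5, -35, 0]
    - [0, 0, 0, 0, 0, -35, 0]
    - [0, 0, 0, 0, 0, -12, 0]
    - [0, 0, 0, 0, 0, 0, 0]

```text
time_s: 9.15
tcp_pos: [0.6507, -0.0551, 0.3349]
tool_rot: [179.7, -0.1, 66.6]
contact_force: [0.2, 0.7, 0.1]
gripper_width: 0.0854
```

Run:
```python
from h import *
to(read_state(),[.6513,-.058,.325],66.5)
```

```text
t=9.15 rot [ 0.001  0.005 -0.001] shift [ 0.6 -2.9 -9.9] w0.0854 F [0.2 0.7 0.1] M [-0.019 -0.01  -0.01 ] rpy [ 1.7974e+02 -7.0000e-02  6.6550e+01]
```

Call:
jog_arm:
  motion:
    - [0, 0.004, 0, 0.6, -2.9, -10, 0]
    - [0, 0, 0, 0, 0, 0, 150]
    - [0, 0, 0, 0, 0, 0, 255]
    - [0, 0, 0, 0, 0, 0, 255]
    - [0, 0, 0, 0, 0, 0, 255]
    - [0, 0, 0, 0, 0, 0, 255]

```text
time_s: 9.75
tcp_pos: [0.6511, -0.0569, 0.3311]
tool_rot: [179.8, -0.1, 66.6]
contact_force: [-13.3, 3.4, 6.4]
gripper_width: 0.0135
```

```bash
python3 m.py
```

```text
t9.75 yaw66.62 rp 179.76 -0.09 Mz -0.122 e6 -0.1414 F [-13.3   3.4   6.4] M [0.23 1.68] w0.0135 p [ 0.6511 -0.0569  0.3311]
```

Call:
jog_arm:
  motion:
    - [0, 0, -0.1, 0, 0, 0, 255]
    - [0, 0, -0.1, 0, 0, 0, 255]
    - [0, 0, -0.1, 0, 0, 0, 255]
    - [0, 0, -0.1, 0, 0, 0, 255]

```text
time_s: 10.15
tcp_pos: [0.6514, -0.057, 0.3312]
tool_rot: [179.7, -0.1, 42.9]
contact_force: [1.2, -0.1, -1.2]
gripper_width: 0.0133
```

```bash
python3 m.py
```

```text
t10.15 yaw42.94 rp 179.67 -0.15 Mz 0.033 e6 -1.2906 F [ 1.2 -0.1 -1.2] M [-0.01  0.02] w0.0133 p [ 0.6514 -0.057   0.3312]
```

Call:
jog_arm:
  motion:
    - [0, 0, -0.1, 0, 0, 0, 255]

```text
time_s: 10.25
tcp_pos: [0.6516, -0.0571, 0.3312]
tool_rot: [179.7, -0.2, 37.0]
contact_force: [1.2, -1.4, -0.9]
gripper_width: 0.0133
```

```bash
python3 m.py
```

```text
t10.25 yaw36.96 rp 179.66 -0.16 Mz 0.043 e6 -1.2889 F [ 1.2 -1.4 -0.9] M [0.07 0.03] w0.0133 p [ 0.6516 -0.0571  0.3312]
```

Call:
jog_arm:
  motion:
    - [0, 0, -0.1, 0, 0, 0, 255]

```text
time_s: 10.35
tcp_pos: [0.6517, -0.0572, 0.3312]
tool_rot: [179.6, -0.2, 31.0]
contact_force: [1.4, -0.8, -1.2]
gripper_width: 0.0133
```

```bash
python3 m.py
```

```text
t10.35 yaw30.99 rp 179.64 -0.18 Mz 0.072 e6 -1.2878 F [ 1.4 -0.8 -1.2] M [0.09 0.04] w0.0133 p [ 0.6517 -0.0572  0.3312]
```

Call:
jog_arm:
  motion:
    - [0, 0, -0.1, 0, 0, 0, 255]

```text
time_s: 10.45
tcp_pos: [0.6518, -0.0573, 0.3312]
tool_rot: [179.6, -0.2, 25.0]
contact_force: [0.1, -0.3, -1.2]
gripper_width: 0.0132
```

```bash
python3 m.py
```

```text
t10.45 yaw25.01 rp 179.63 -0.20 Mz 0.106 e6 -1.2874 F [ 0.1 -0.3 -1.2] M [0.04 0.06] w0.0132 p [ 0.6518 -0.0573  0.3312]
```

Call:
jog_arm:
  motion:
    - [0, 0, -0.1, 0, 0, 0, 255]

```text
time_s: 10.55
tcp_pos: [0.6519, -0.0574, 0.3312]
tool_rot: [179.6, -0.2, 19.0]
contact_force: [1.6, -0.6, -1.5]
gripper_width: 0.0132
```

```bash
python3 m.py
```

```text
t10.55 yaw19.03 rp 179.63 -0.21 Mz 0.053 e6 -1.2873 F [ 1.6 -0.6 -1.5] M [0.09 0.03] w0.0132 p [ 0.6519 -0.0574  0.3312]
```

Call:
jog_arm:
  motion:
    - [0, 0, -0.1, 0, 0, 0, 255]

```text
time_s: 10.65
tcp_pos: [0.652, -0.0576, 0.3312]
tool_rot: [179.6, -0.2, 13.1]
contact_force: [1.2, -1.0, -0.7]
gripper_width: 0.0131
```

```bash
python3 m.py
```

```text
t10.65 yaw13.06 rp 179.62 -0.23 Mz 0.080 e6 -1.2874 F [ 1.2 -1.  -0.7] M [0.08 0.07] w0.0131 p [ 0.652  -0.0576  0.3312]
```

Call:
jog_arm:
  motion:
    - [0, 0, -0.1, 0, 0, 0, 255]

```text
time_s: 10.75
tcp_pos: [0.6521, -0.0577, 0.3312]
tool_rot: [179.6, -0.2, 7.1]
contact_force: [0.5, -1.1, -0.7]
gripper_width: 0.013
```

```bash
python3 m.py
```

```text
t10.75 yaw7.08 rp 179.62 -0.24 Mz 0.118 e6 -1.2874 F [ 0.5 -1.1 -0.7] M [0.12 0.11] w0.0130 p [ 0.6521 -0.0577  0.3312]
```

Call:
jog_arm:
  motion:
    - [0, 0, -0.1, 0, 0, 0, 255]
    - [0, 0, -0.1, 0, 0, 0, 255]

```text
time_s: 10.95
tcp_pos: [0.6523, -0.058, 0.3312]
tool_rot: [179.6, -0.3, -4.9]
contact_force: [0.6, -1.1, -1.1]
gripper_width: 0.0131
```

```bash
python3 m.py
```

```text
t10.95 yaw-4.88 rp 179.62 -0.26 Mz 0.053 e6 -1.2872 F [ 0.6 -1.1 -1.1] M [0.16 0.07] w0.0131 p [ 0.6523 -0.058   0.3312]
```

Call:
jog_arm:
  motion:
    - [0, 0, -0.1, 0, 0, 0, 255]

```text
time_s: 11.05
tcp_pos: [0.6523, -0.0581, 0.3312]
tool_rot: [179.6, -0.3, -10.9]
contact_force: [1.7, -0.0, -1.1]
gripper_width: 0.0133
```

```bash
python3 m.py
```

```text
t11.05 yaw-10.86 rp 179.62 -0.27 Mz 0.059 e6 -1.2873 F [ 1.7 -0.  -1.1] M [0.17 0.11] w0.0133 p [ 0.6523 -0.0581  0.3312]
```

Call:
jog_arm:
  motion:
    - [0, 0, -0.1, 0, 0, 0, 255]

```text
time_s: 11.15
tcp_pos: [0.6524, -0.0584, 0.3312]
tool_rot: [179.6, -0.3, -16.8]
contact_force: [1.4, -1.3, 0.5]
gripper_width: 0.0133
```

```bash
python3 m.py
```

```text
t11.15 yaw-16.85 rp 179.62 -0.27 Mz 0.139 e6 -1.2872 F [ 1.4 -1.3  0.5] M [0.23 0.1 ] w0.0133 p [ 0.6524 -0.0584  0.3312]
```

Call:
jog_arm:
  motion:
    - [0, 0, -0.1, 0, 0, 0, 255]

```text
time_s: 11.25
tcp_pos: [0.6524, -0.0585, 0.3312]
tool_rot: [179.6, -0.3, -22.8]
contact_force: [1.2, 0.3, -0.7]
gripper_width: 0.0133
```

```bash
python3 m.py;  python3 - <<'E'
from h import *
f=grab_frame("wrist");cv2.imwrite("pics/w6.png",f["color"][:,:,::-1])
f=grab_frame("side");crop(f,270,120,130,120,5,"s6.png")
E
python3 m.py
```

```text
t11.25 yaw-22.83 rp 179.63 -0.28 Mz 0.061 e6 -1.2870 F [ 1.2  0.3 -0.7] M [0.15 0.11] w0.0133 p [ 0.6524 -0.0585  0.3312]
t11.35 yaw-22.65 rp 179.63 -0.27 Mz -0.125 e6 0.9484 F [ 0.9 -0.6 -0.9] M [0.23 0.07] w0.0132 p [ 0.6524 -0.0586  0.3312]
```

View pics/w6.png

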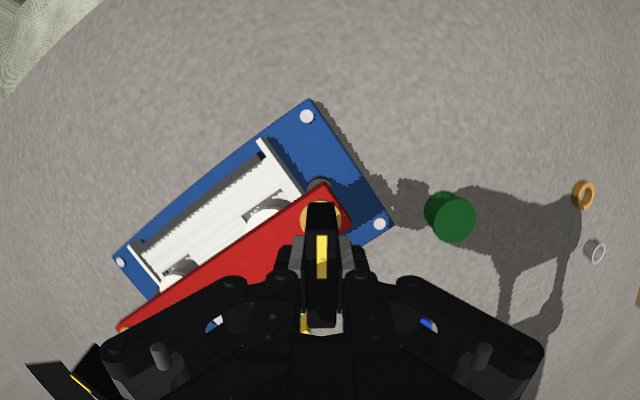

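View pics/s6.png

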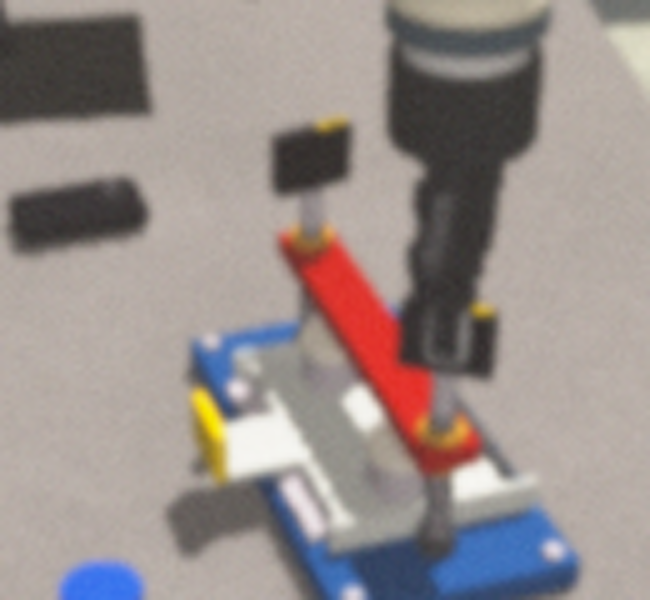

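Call:
jog_arm:
  motion:
    - [0, 0, 0, 0, 0, 0, 0]
    - [0, 0, 0, 0, 0, 0, 0]
    - [0, 0, 0, 0, 0, 0, 0]
    - [0, 0, 0, 0, 0, 40, 0]
    - [0, 0, 0.14, 0, 0, 35, 0]
    - [0, 0, 0.15, -3, 12, 0, 0]
    - [0, 0, 0.15, -3, 14, 0, 0]
    - [0, 0, 0.15, -3, 14, 0, 0]
    - [0, 0, 0.15, -3, 14, 0, 0]
    - [0, 0, 0.15, -3, 14, 0, 0]

```text
time_s: 12.35
tcp_pos: [0.6361, 0.01, 0.4105]
tool_rot: [179.3, -0.3, 29.2]
contact_force: [-0.5, -0.5, -0.2]
gripper_width: 0.0855
```

Call:
jog_arm:
  motion:
    - [0, 0, 0.15, -3, 14, 0, 0]
    - [0, 0, 0.15, -3, 14, 0, 0]
    - [0, 0, 0.15, -3, 14, 0, 0]
    - [0, 0, 0.15, -3, 14, 0, 0]
    - [0, 0, 0.15, -3, 14, 0, 0]
    - [0, 0, 0.15, -3, 14, 0, 0]
    - [0, 0, 0.15, -3, 14, 0, 0]
    - [0, 0, 0.15, -3, 14, 0, 0]
    - [0, 0, 0.15, -3, 14, 0, 0]
    - [0, 0, 0.15, -3, 14, 0, 0]

```text
time_s: 13.35
tcp_pos: [0.6036, 0.1563, 0.4138]
tool_rot: [179.0, -0.4, 115.1]
contact_force: [-0.4, 0.3, -0.4]
gripper_width: 0.0855
```

Run:
```python
from h import *
to(read_state(),[.6057,.158,.36],202.5)
```

```text
t=13.35 rot [-2.000e-02 -1.000e-03  1.525e+00] shift [  2.1   1.7 -53.8] w0.0855 F [-0.4  0.3 -0.4] M [-0.034  0.033 -0.035] rpy [179.05  -0.4  115.11]
```

Call:
jog_arm:
  motion:
    - [-0.002, 0, 0.15, 0, 0, -5, 0]
    - [-0.002, 0, 0.15, 0, 0, -5, 0]
    - [-0.002, 0, 0.15, 0, 0, -5, 0]
    - [-0.002, 0, 0.15, 0, 0, -5, 0]
    - [-0.002, 0, 0.15, 0, 0, -5, 0]
    - [-0.002, 0, 0.15, 0, 0, -5, 0]
    - [-0.002, 0, 0.15, 0, 0, -5, 0]
    - [-0.002, 0, 0.15, 0, 0, -5, 0]
    - [-0.002, 0, 0.15, 0, 0, -5, 0]
    - [-0.002, 0, 0.15, 0, 0, -5, 0]

```text
time_s: 14.35
tcp_pos: [0.6021, 0.1597, 0.3662]
tool_rot: [179.8, 0.2, -158.9]
contact_force: [0.7, 0.0, -0.2]
gripper_width: 0.0857
```

Run:
```python
from h import *
to(read_state(),[.6057,.158,.33],202.5)
```

```text
t=14.35 rot [-0.005  0.002  0.025] shift [  3.6  -1.7 -36.2] w0.0857 F [ 0.7  0.  -0.2] M [0.018 0.03  0.018] rpy [ 179.78    0.2  -158.94]
```

Call:
jog_arm:
  motion:
    - [-0.003, 0.002, 0.02, 3.6, -1.7, -10, 0]
    - [0, 0, 0, 0, 0, -20, 0]
    - [0, 0, 0, 0, 0, -8, 0]
    - [0, 0, 0, 0, 0, 0, 0]

```text
time_s: 14.75
tcp_pos: [0.6055, 0.1581, 0.3279]
tool_rot: [179.9, 0.1, -157.3]
contact_force: [-0.3, 0.1, 0.3]
gripper_width: 0.0851
```

Run:
```python
from h import *
to(read_state(),[.6057,.158,.328],202.5)
f=grab_frame("wrist");cv2.imwrite("pics/w7.png",f["color"][:,:,::-1])
```

```text
t=14.75 rot [-0.002  0.001 -0.004] shift [ 0.2 -0.1  0.1] w0.0851 F [-0.3  0.1  0.3] M [0.015 0.002 0.038] rpy [ 1.7992e+02  1.0000e-01 -1.5726e+02]
```

View pics/w7.png

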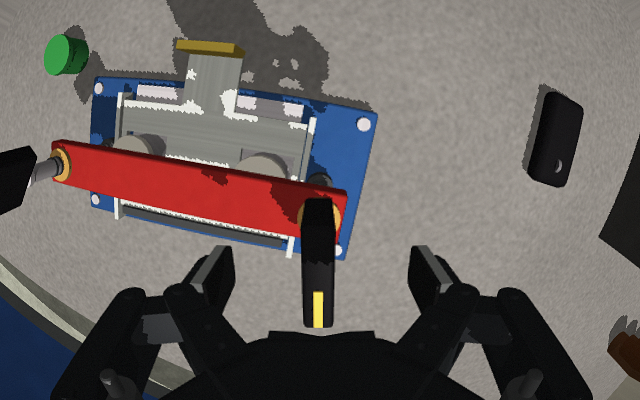

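Call:
jog_arm:
  motion:
    - [0, 0, 0, 0, 0, 0, 150]
    - [0, 0, 0, 0, 0, 0, 255]
    - [0, 0, 0, 0, 0, 0, 255]
    - [0, 0, 0, 0, 0, 0, 255]
    - [0, 0, 0, 0, 0, 0, 255]
    - [0, 0, -0.1, 0, 0, 0, 255]
    - [0, 0, -0.1, 0, 0, 0, 255]
    - [0, 0, -0.1, 0, 0, 0, 255]
    - [0, 0, -0.1, 0, 0, 0, 255]

```text
time_s: 15.7
tcp_pos: [0.6062, 0.157, 0.3327]
tool_rot: [-179.9, 0.5, 179.0]
contact_force: [-0.1, -0.4, -0.4]
gripper_width: 0.0131
```

```bash
python3 m.py
```

```text
t15.70 yaw178.98 rp -179.90 0.47 Mz 0.084 e6 -1.2938 F [-0.1 -0.4 -0.4] M [ 0.19 -0.05] w0.0131 p [0.6062 0.157  0.3327]
```

Call:
jog_arm:
  motion:
    - [0, 0, -0.1, 0, 0, 0, 255]

```text
time_s: 15.8
tcp_pos: [0.6063, 0.1569, 0.3327]
tool_rot: [-179.9, 0.5, 173.0]
contact_force: [0.4, -0.8, 0.5]
gripper_width: 0.0134
```

```bash
python3 m.py
```

```text
t15.80 yaw173.01 rp -179.90 0.47 Mz 0.069 e6 -1.2917 F [ 0.4 -0.8  0.5] M [0.12 0.07] w0.0134 p [0.6063 0.1569 0.3327]
```

Call:
jog_arm:
  motion:
    - [0, 0, -0.1, 0, 0, 0, 255]

```text
time_s: 15.9
tcp_pos: [0.6063, 0.1568, 0.3327]
tool_rot: [-179.9, 0.5, 167.0]
contact_force: [-0.3, -0.5, -0.7]
gripper_width: 0.0131
```

```bash
python3 m.py
```

```text
t15.90 yaw167.03 rp -179.90 0.47 Mz 0.108 e6 -1.2909 F [-0.3 -0.5 -0.7] M [ 0.13 -0.06] w0.0131 p [0.6063 0.1568 0.3327]
```

Call:
jog_arm:
  motion:
    - [0, 0, -0.1, 0, 0, 0, 255]

```text
time_s: 16.0
tcp_pos: [0.6063, 0.1567, 0.3327]
tool_rot: [-179.9, 0.5, 161.1]
contact_force: [-0.4, -1.0, -0.6]
gripper_width: 0.0133
```

```bash
python3 m.py
```

```text
t16.00 yaw161.05 rp -179.90 0.46 Mz 0.094 e6 -1.2907 F [-0.4 -1.  -0.6] M [0.08 0.02] w0.0133 p [0.6063 0.1567 0.3327]
```

Call:
jog_arm:
  motion:
    - [0, 0, -0.1, 0, 0, 0, 255]

```text
time_s: 16.1
tcp_pos: [0.6063, 0.1566, 0.3327]
tool_rot: [-179.9, 0.5, 155.1]
contact_force: [-0.0, -1.2, 0.0]
gripper_width: 0.0135
```

```bash
python3 m.py
```

```text
t16.10 yaw155.08 rp -179.90 0.46 Mz 0.063 e6 -1.2897 F [-0.  -1.2  0. ] M [ 0.12 -0.05] w0.0135 p [0.6063 0.1566 0.3327]
```

Call:
jog_arm:
  motion:
    - [0, 0, -0.1, 0, 0, 0, 255]

```text
time_s: 16.2
tcp_pos: [0.6064, 0.1565, 0.3327]
tool_rot: [-179.9, 0.5, 149.1]
contact_force: [-0.7, -1.4, -0.3]
gripper_width: 0.0131
```

```bash
python3 m.py
```

```text
t16.20 yaw149.10 rp -179.90 0.45 Mz 0.098 e6 -1.2853 F [-0.7 -1.4 -0.3] M [ 0.12 -0.04] w0.0131 p [0.6064 0.1565 0.3327]
```

Call:
jog_arm:
  motion:
    - [0, 0, -0.1, 0, 0, 0, 255]

```text
time_s: 16.3
tcp_pos: [0.6063, 0.1564, 0.3327]
tool_rot: [-179.9, 0.5, 143.1]
contact_force: [-0.3, -1.2, -0.1]
gripper_width: 0.0132
```

```bash
python3 m.py
```

```text
t16.30 yaw143.13 rp -179.89 0.45 Mz 0.134 e6 -1.2787 F [-0.3 -1.2 -0.1] M [ 0.07 -0.05] w0.0132 p [0.6063 0.1564 0.3327]
```

Call:
jog_arm:
  motion:
    - [0, 0, -0.1, 0, 0, 0, 255]

```text
time_s: 16.4
tcp_pos: [0.6063, 0.1563, 0.3327]
tool_rot: [-179.9, 0.4, 137.2]
contact_force: [-0.5, 0.2, -0.7]
gripper_width: 0.0135
```

```bash
python3 m.py
python3 - <<'E'
from h import *
f=grab_frame("wrist");cv2.imwrite("pics/w8.png",f["color"][:,:,::-1])
E
python3 m.py
```

```text
t16.40 yaw137.15 rp -179.88 0.45 Mz 0.113 e6 -1.2714 F [-0.5  0.2 -0.7] M [ 0.13 -0.07] w0.0135 p [0.6063 0.1563 0.3327]
t16.45 yaw136.86 rp -179.88 0.45 Mz -0.055 e6 -0.4497 F [-1.6 -1.9  0.3] M [ 0.07 -0.03] w0.0131 p [0.6063 0.1563 0.3327]
```

View pics/w8.png

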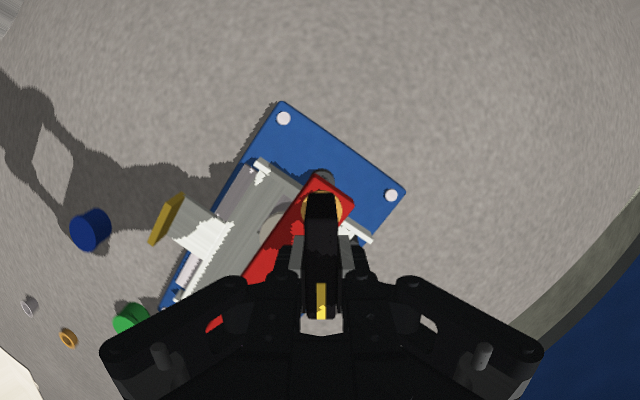

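Call:
jog_arm:
  motion:
    - [0, 0, 0, 0, 0, 0, 0]
    - [0, 0, 0, 0, 0, 0, 0]
    - [0, 0, 0, 0, 0, 0, 0]
    - [0, 0, 0, 0, 0, 40, 0]
    - [0, 0, 0, 0, 0, 35, 0]
    - [0, 0, 0.08, 9, -40, 5, 0]
    - [0, 0, 0.09, 9, -44, 0, 0]
    - [0, 0, 0.09, 9, -44, 0, 0]
    - [0, 0, 0.08, 9, -44, 0, 0]
    - [0, 0, 0, 5, -22, 0, 0]

```text
time_s: 17.45
tcp_pos: [0.6463, -0.0396, 0.4162]
tool_rot: [-179.8, 0.6, 158.6]
contact_force: [0.5, 0.7, -0.7]
gripper_width: 0.0856
```

Run:
```python
from h import *
to(read_state(),[.652,-.058,.33],157.3)
```

```text
t=17.45 rot [ 0.007  0.008 -0.022] shift [  5.7 -18.4 -86.2] w0.0856 F [ 0.5  0.7 -0.7] M [ 0.061  0.011 -0.02 ] rpy [-179.81    0.58  158.58]
```

Call:
jog_arm:
  motion:
    - [0.007, 0.008, -0.02, 4, -12, -5, 0]
    - [0, 0, 0, 0, 0, -15, 0]
    - [0, 0, 0, 0, 0, 0, 0]

```text
time_s: 17.75
tcp_pos: [0.6509, -0.0547, 0.394]
tool_rot: [180.0, -0.1, 157.2]
contact_force: [-0.3, 0.9, -0.8]
gripper_width: 0.085
```

Run:
```python
from h import *
to(read_state(),[.652,-.058,.33],157.3)
```

```text
t=17.75 rot [-0.001 -0.001  0.002] shift [  1.1  -3.3 -64. ] w0.0850 F [-0.3  0.9 -0.8] M [ 0.042  0.004 -0.004] rpy [ 1.7997e+02 -9.0000e-02  1.5718e+02]
```

Call:
jog_arm:
  motion:
    - [0, 0, 0, 1, -3, -30, 0]
    - [0, 0, 0, 0, 0, -28, 0]
    - [0, 0, 0, 0, 0, -3, 0]
    - [0, 0, 0, 0, 0, 0, 0]

```text
time_s: 18.15
tcp_pos: [0.651, -0.0515, 0.3311]
tool_rot: [179.9, -0.1, 157.6]
contact_force: [-0.8, 0.4, 0.5]
gripper_width: 0.0852
```

Run:
```python
from h import *
to(read_state(),[.652,-.058,.33],157.3)
f=grab_frame("wrist");cv2.imwrite("pics/w9.png",f["color"][:,:,::-1])
```

```text
t=18.15 rot [-0.003 -0.002 -0.005] shift [ 1.  -6.5 -1.1] w0.0852 F [-0.8  0.4  0.5] M [-0.004 -0.031 -0.016] rpy [ 1.7988e+02 -1.5000e-01  1.5760e+02]
```

View pics/w9.png

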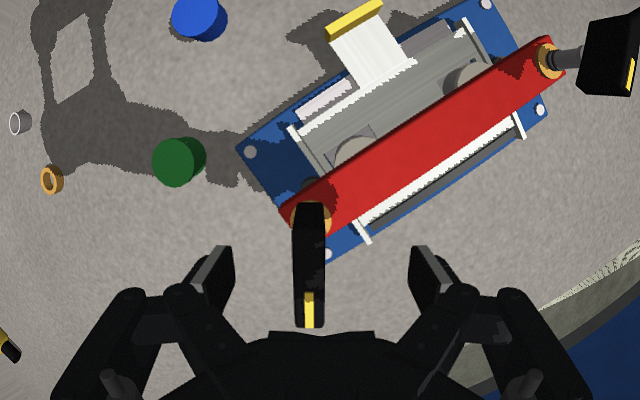

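Call:
jog_arm:
  motion:
    - [0, 0, -0.005, 1, -6.5, 0, 0]
    - [0, 0, 0, 0, 0, 0, 0]

```text
time_s: 18.4
tcp_pos: [0.6524, -0.0572, 0.3343]
tool_rot: [179.8, 0.1, 157.4]
contact_force: [0.0, 0.7, 0.1]
gripper_width: 0.0855
```

Run:
```python
from h import *
to(read_state(),[.652,-.058,.33],157.3)
```

```text
t=18.40 rot [-0.002  0.002 -0.002] shift [-0.4 -0.8 -4.3] w0.0855 F [0.  0.7 0.1] M [-0.009 -0.061  0.031] rpy [1.7982e+02 7.0000e-02 1.5740e+02]
```

Call:
jog_arm:
  motion:
    - [0, 0, 0, -0.4, -0.6, -3, 0]
    - [0, 0, 0, 0, 0, 0, 150]
    - [0, 0, 0, 0, 0, 0, 255]
    - [0, 0, 0, 0, 0, 0, 255]
    - [0, 0, 0, 0, 0, 0, 255]
    - [0, 0, 0, 0, 0, 0, 255]

```text
time_s: 19.0
tcp_pos: [0.6522, -0.0585, 0.3347]
tool_rot: [179.8, 0.4, 157.3]
contact_force: [-1.6, -1.9, 6.6]
gripper_width: 0.0132
```

```bash
python3 m.py
```

```text
t19.00 yaw157.34 rp 179.76 0.36 Mz -0.057 e6 -0.0552 F [-1.6 -1.9  6.6] M [-0.67  0.63] w0.0132 p [ 0.6522 -0.0585  0.3347]
```

Call:
jog_arm:
  motion:
    - [0, 0, -0.1, 0, 0, 0, 255]
    - [0, 0, -0.1, 0, 0, 0, 255]

```text
time_s: 19.2
tcp_pos: [0.652, -0.0587, 0.3347]
tool_rot: [179.8, 0.3, 145.6]
contact_force: [-0.3, -0.0, 0.8]
gripper_width: 0.0134
```

```bash
python3 m.py
```

```text
t19.20 yaw145.59 rp 179.84 0.35 Mz 0.101 e6 -1.3091 F [-0.3 -0.   0.8] M [-0.36  0.18] w0.0134 p [ 0.652  -0.0587  0.3347]
```

Call:
jog_arm:
  motion:
    - [0, 0, -0.1, 0, 0, 0, 255]

```text
time_s: 19.3
tcp_pos: [0.6519, -0.0587, 0.3348]
tool_rot: [179.9, 0.4, 139.6]
contact_force: [-1.9, -0.6, 0.4]
gripper_width: 0.0134
```

```bash
python3 m.py
```

```text
t19.30 yaw139.63 rp 179.88 0.35 Mz 0.147 e6 -1.2856 F [-1.9 -0.6  0.4] M [-0.29  0.18] w0.0134 p [ 0.6519 -0.0587  0.3348]
```

Call:
jog_arm:
  motion:
    - [0, 0, -0.1, 0, 0, 0, 255]

```text
time_s: 19.4
tcp_pos: [0.6518, -0.0588, 0.3347]
tool_rot: [179.9, 0.4, 133.7]
contact_force: [-1.3, -0.2, 0.4]
gripper_width: 0.0132
```

```bash
python3 m.py
```

```text
t19.40 yaw133.66 rp 179.92 0.35 Mz 0.101 e6 -1.2539 F [-1.3 -0.2  0.4] M [-0.3   0.13] w0.0132 p [ 0.6518 -0.0588  0.3347]
```

Call:
jog_arm:
  motion:
    - [0, 0, -0.1, 0, 0, 0, 255]

```text
time_s: 19.5
tcp_pos: [0.6517, -0.0588, 0.3347]
tool_rot: [180.0, 0.4, 127.7]
contact_force: [-1.2, -0.7, -0.1]
gripper_width: 0.0134
```

```bash
python3 m.py
```

```text
t19.50 yaw127.70 rp 179.96 0.36 Mz 0.131 e6 -1.2424 F [-1.2 -0.7 -0.1] M [-0.28  0.05] w0.0134 p [ 0.6517 -0.0588  0.3347]
```

Call:
jog_arm:
  motion:
    - [0, 0, 0.1, 0, 0, 0, 255]
    - [0, 0, 0.1, 0, 0, 0, 255]
    - [0, 0, 0.1, 0, 0, 0, 255]
    - [0, 0, 0.1, 0, 0, 0, 255]
    - [0, 0, 0.1, 0, 0, 0, 255]
    - [0, 0, 0.1, 0, 0, 0, 255]
    - [0, 0, 0.1, 0, 0, 0, 255]
    - [0, 0, 0.1, 0, 0, 0, 255]
    - [0, 0, 0.1, 0, 0, 0, 255]
    - [0, 0, 0.1, 0, 0, 0, 255]

```text
time_s: 20.5
tcp_pos: [0.6524, -0.057, 0.3347]
tool_rot: [179.9, 0.4, -172.9]
contact_force: [-0.3, 0.7, 0.6]
gripper_width: 0.0135
```

```bash
python3 m.py
```

```text
t20.50 yaw-172.94 rp 179.92 0.43 Mz -0.134 e6 1.2566 F [-0.3  0.7  0.6] M [-0.37  0.21] w0.0135 p [ 0.6524 -0.057   0.3347]
```

Call:
jog_arm:
  motion:
    - [0, 0, 0, 0, 0, 0, 255]
    - [0, 0, -0.1, 0, 0, 0, 255]
    - [0, 0, -0.1, 0, 0, 0, 255]
    - [0, 0, -0.1, 0, 0, 0, 255]

```text
time_s: 20.9
tcp_pos: [0.6524, -0.0572, 0.3347]
tool_rot: [-179.9, 0.4, 168.9]
contact_force: [-0.8, -0.5, 0.3]
gripper_width: 0.0134
```

```bash
python3 m.py
```

```text
t20.90 yaw168.92 rp -179.94 0.43 Mz 0.073 e6 -1.3570 F [-0.8 -0.5  0.3] M [-0.4   0.11] w0.0134 p [ 0.6524 -0.0572  0.3347]
```

Call:
jog_arm:
  motion:
    - [0, 0, -0.1, 0, 0, 0, 255]

```text
time_s: 21.0
tcp_pos: [0.6524, -0.0573, 0.3347]
tool_rot: [-179.9, 0.4, 162.8]
contact_force: [0.0, 0.4, 0.2]
gripper_width: 0.0133
```

```bash
python3 m.py
```

```text
t21.00 yaw162.77 rp -179.91 0.43 Mz 0.101 e6 -1.3312 F [0.  0.4 0.2] M [-0.37  0.1 ] w0.0133 p [ 0.6524 -0.0573  0.3347]
```

Call:
jog_arm:
  motion:
    - [0, 0, -0.1, 0, 0, 0, 255]

```text
time_s: 21.1
tcp_pos: [0.6524, -0.0575, 0.3347]
tool_rot: [-179.9, 0.4, 156.6]
contact_force: [-0.4, -0.0, 0.4]
gripper_width: 0.0128
```

```bash
python3 m.py
```

```text
t21.10 yaw156.62 rp -179.88 0.44 Mz 0.108 e6 -1.3243 F [-0.4 -0.   0.4] M [-0.28  0.06] w0.0128 p [ 0.6524 -0.0575  0.3347]
```

Call:
jog_arm:
  motion:
    - [0, 0, -0.1, 0, 0, 0, 255]

```text
time_s: 21.2
tcp_pos: [0.6524, -0.0576, 0.3347]
tool_rot: [-179.9, 0.5, 150.5]
contact_force: [-0.5, 0.2, 0.9]
gripper_width: 0.0131
```

```bash
python3 m.py
```

```text
t21.20 yaw150.47 rp -179.86 0.45 Mz 0.032 e6 -1.3145 F [-0.5  0.2  0.9] M [-0.25  0.06] w0.0131 p [ 0.6524 -0.0576  0.3347]
```

Call:
jog_arm:
  motion:
    - [0, 0, -0.1, 0, 0, 0, 255]

```text
time_s: 21.3
tcp_pos: [0.6523, -0.0577, 0.3347]
tool_rot: [-179.8, 0.5, 144.3]
contact_force: [-0.3, -0.7, -0.2]
gripper_width: 0.0135
```

```bash
python3 m.py
```

```text
t21.30 yaw144.31 rp -179.83 0.46 Mz 0.106 e6 -1.3052 F [-0.3 -0.7 -0.2] M [-0.22 -0.01] w0.0135 p [ 0.6523 -0.0577  0.3347]
```

Call:
jog_arm:
  motion:
    - [0, 0, -0.1, 0, 0, 0, 255]

```text
time_s: 21.4
tcp_pos: [0.6523, -0.0579, 0.3347]
tool_rot: [-179.8, 0.5, 138.2]
contact_force: [-1.3, -0.4, -0.1]
gripper_width: 0.0132
```

```bash
python3 m.py
```

```text
t21.40 yaw138.16 rp -179.82 0.47 Mz 0.110 e6 -1.2949 F [-1.3 -0.4 -0.1] M [-0.17 -0.06] w0.0132 p [ 0.6523 -0.0579  0.3347]
```

Call:
jog_arm:
  motion:
    - [0, 0, -0.1, 0, 0, 0, 255]

```text
time_s: 21.5
tcp_pos: [0.6522, -0.058, 0.3347]
tool_rot: [-179.8, 0.5, 132.0]
contact_force: [-1.7, -0.3, 0.3]
gripper_width: 0.0136
```

```bash
python3 m.py
```

```text
t21.50 yaw132.01 rp -179.80 0.48 Mz 0.133 e6 -1.2858 F [-1.7 -0.3  0.3] M [-0.22 -0.06] w0.0136 p [ 0.6522 -0.058   0.3347]
```

Call:
jog_arm:
  motion:
    - [0, 0, -0.09, 0, 0, 0, 255]
    - [0, 0, 0, 0, 0, 0, 255]

```text
time_s: 21.7
tcp_pos: [0.6521, -0.0582, 0.3347]
tool_rot: [-179.8, 0.5, 126.2]
contact_force: [-0.4, -0.5, 0.1]
gripper_width: 0.0133
```

```bash
python3 m.py
```

```text
t21.70 yaw126.24 rp -179.78 0.48 Mz -0.061 e6 0.7710 F [-0.4 -0.5  0.1] M [ 0.02 -0.16] w0.0133 p [ 0.6521 -0.0582  0.3347]
```

Call:
jog_arm:
  motion:
    - [0, 0, 0, 0, 0, 0, 0]
    - [0, 0, 0, 0, 0, 0, 0]
    - [0, 0, 0, 0, 0, 0, 0]
    - [0, 0, 0, 0, 0, 40, 0]
    - [0, 0, 0, 0, 0, 35, 0]
    - [0, 0, 0.08, -9, 40, 5, 0]
    - [0, 0, 0.08, -9, 44, 0, 0]
    - [0, 0, 0, -9, 44, 0, 0]
    - [0, 0, 0, -9, 44, 0, 0]
    - [0, 0, 0, -5, 22, 0, 0]

```text
time_s: 22.7
tcp_pos: [0.609, 0.1375, 0.4156]
tool_rot: [-179.7, 0.4, 135.7]
contact_force: [0.3, -0.5, 0.2]
gripper_width: 0.0854
```

Call:
jog_arm:
  motion:
    - [0, 0, 0, 0, 0, -10, 0]
    - [0, 0, 0, 0, 0, 0, 0]

```text
time_s: 22.9
tcp_pos: [0.6081, 0.1409, 0.4053]
tool_rot: [-179.7, 0.4, 136.0]
contact_force: [0.1, 0.4, -1.2]
gripper_width: 0.0856
```

Run:
```python
from h import *
to(read_state(),[.606,.157,.33],136.9)
```

```text
t=22.90 rot [0.008 0.002 0.015] shift [ -2.1  16.1 -75.3] w0.0856 F [ 0.1  0.4 -1.2] M [-0.023  0.016 -0.018] rpy [-179.74    0.39  136.02]
```

Call:
jog_arm:
  motion:
    - [0.008, 0.002, 0.015, -2, 15, -10, 0]
    - [0, 0, 0, 0, 0, -30, 0]
    - [0, 0, 0, 0, 0, 0, 0]

```text
time_s: 23.2
tcp_pos: [0.6065, 0.1548, 0.363]
tool_rot: [180.0, -0.1, 136.8]
contact_force: [-0.8, 0.4, -1.0]
gripper_width: 0.0856
```

Run:
```python
from h import *
to(read_state(),[.606,.157,.33],136.9)
```

```text
t=23.20 rot [-0.001 -0.001  0.002] shift [ -0.5   2.2 -33. ] w0.0856 F [-0.8  0.4 -1. ] M [0.023 0.023 0.006] rpy [ 1.7999e+02 -6.0000e-02  1.3681e+02]
```

Call:
jog_arm:
  motion:
    - [0, 0, 0, -0.5, 2, -16, 0]
    - [0, 0, 0, 0, 0, -16, 0]
    - [0, 0, 0, 0, 0, 0, 0]

```text
time_s: 23.5
tcp_pos: [0.6066, 0.1555, 0.3308]
tool_rot: [179.9, -0.1, 136.7]
contact_force: [0.0, -0.5, -0.7]
gripper_width: 0.0851
```

Run:
```python
from h import *
to(read_state(),[.606,.157,.33],136.9)
```

```text
t=23.50 rot [-0.002 -0.     0.004] shift [-0.6  1.5 -0.8] w0.0851 F [ 0.  -0.5 -0.7] M [-0.012  0.036 -0.023] rpy [ 1.7995e+02 -8.0000e-02  1.3669e+02]
```

Call:
jog_arm:
  motion:
    - [0, 0, 0.003, -0.6, 1.5, 0, 0]
    - [0, 0, 0, 0, 0, 0, 150]
    - [0, 0, 0, 0, 0, 0, 255]
    - [0, 0, 0, 0, 0, 0, 255]
    - [0, 0, 0, 0, 0, 0, 255]
    - [0, 0, 0, 0, 0, 0, 255]

```text
time_s: 24.1
tcp_pos: [0.6061, 0.1557, 0.3355]
tool_rot: [179.9, 0.1, 136.8]
contact_force: [-11.3, -8.1, 8.0]
gripper_width: 0.0132
```

```bash
python3 m.py
```

```text
t24.10 yaw136.78 rp 179.88 0.09 Mz 0.022 e6 -0.0028 F [-11.3  -8.1   8. ] M [-0.66  1.63] w0.0132 p [0.6061 0.1557 0.3355]
```

Call:
jog_arm:
  motion:
    - [0, 0, 0.1, 0, 0, 0, 255]
    - [0, 0, 0.1, 0, 0, 0, 255]
    - [0, 0, 0.1, 0, 0, 0, 255]
    - [0, 0, 0.1, 0, 0, 0, 255]
    - [0, 0, 0.1, 0, 0, 0, 255]
    - [0, 0, 0.1, 0, 0, 0, 255]
    - [0, 0, 0.1, 0, 0, 0, 255]
    - [0, 0, 0.1, 0, 0, 0, 255]
    - [0, 0, 0.1, 0, 0, 0, 255]
    - [0, 0, 0, 0, 0, 0, 255]

```text
time_s: 25.1
tcp_pos: [0.6063, 0.1562, 0.3355]
tool_rot: [179.7, 0.2, -169.6]
contact_force: [1.2, -0.9, -0.8]
gripper_width: 0.0131
```

```bash
python3 m.py
```

```text
t25.10 yaw-169.64 rp 179.73 0.15 Mz 0.018 e6 -0.8681 F [ 1.2 -0.9 -0.8] M [-0.02  0.06] w0.0131 p [0.6063 0.1562 0.3355]
```

Call:
jog_arm:
  motion:
    - [0, 0, -0.1, 0, 0, 0, 255]
    - [0, 0, -0.1, 0, 0, 0, 255]
    - [0, 0, -0.1, 0, 0, 0, 255]

```text
time_s: 25.4
tcp_pos: [0.6063, 0.156, 0.3356]
tool_rot: [179.8, 0.1, 172.2]
contact_force: [-1.0, -1.1, -0.5]
gripper_width: 0.0134
```

```bash
python3 m.py
```

```text
t25.40 yaw172.15 rp 179.77 0.13 Mz 0.111 e6 -1.3510 F [-1.  -1.1 -0.5] M [-0.01  0.05] w0.0134 p [0.6063 0.156  0.3356]
```

Call:
jog_arm:
  motion:
    - [0, 0, -0.1, 0, 0, 0, 255]

```text
time_s: 25.5
tcp_pos: [0.6062, 0.1559, 0.3356]
tool_rot: [179.8, 0.1, 166.0]
contact_force: [-0.0, -1.1, -0.6]
gripper_width: 0.0131
```

```bash
python3 m.py
```

```text
t25.50 yaw166.00 rp 179.78 0.12 Mz 0.134 e6 -1.3250 F [-0.  -1.1 -0.6] M [0.05 0.05] w0.0131 p [0.6062 0.1559 0.3356]
```

Call:
jog_arm:
  motion:
    - [0, 0, -0.1, 0, 0, 0, 255]

```text
time_s: 25.6
tcp_pos: [0.6062, 0.1558, 0.3356]
tool_rot: [179.8, 0.1, 159.9]
contact_force: [-0.6, 0.2, -0.3]
gripper_width: 0.0132
```

```bash
python3 m.py
```

```text
t25.60 yaw159.86 rp 179.80 0.11 Mz 0.106 e6 -1.3186 F [-0.6  0.2 -0.3] M [0.02 0.02] w0.0132 p [0.6062 0.1558 0.3356]
```

Call:
jog_arm:
  motion:
    - [0, 0, -0.1, 0, 0, 0, 255]

```text
time_s: 25.7
tcp_pos: [0.6061, 0.1558, 0.3355]
tool_rot: [179.8, 0.1, 153.7]
contact_force: [-0.2, -1.6, -0.9]
gripper_width: 0.0131
```

```bash
python3 m.py
```

```text
t25.70 yaw153.71 rp 179.81 0.10 Mz 0.158 e6 -1.3093 F [-0.2 -1.6 -0.9] M [-0.04 -0.02] w0.0131 p [0.6061 0.1558 0.3355]
```

Call:
jog_arm:
  motion:
    - [0, 0, -0.1, 0, 0, 0, 255]

```text
time_s: 25.8
tcp_pos: [0.606, 0.1557, 0.3355]
tool_rot: [179.8, 0.1, 147.6]
contact_force: [-0.6, -0.8, -0.7]
gripper_width: 0.0128
```

```bash
python3 m.py
```

```text
t25.80 yaw147.56 rp 179.83 0.09 Mz 0.111 e6 -1.3010 F [-0.6 -0.8 -0.7] M [-0.   -0.02] w0.0128 p [0.606  0.1557 0.3355]
```

Call:
jog_arm:
  motion:
    - [0, 0, -0.1, 0, 0, 0, 255]

```text
time_s: 25.9
tcp_pos: [0.606, 0.1556, 0.3355]
tool_rot: [179.8, 0.1, 141.4]
contact_force: [-0.9, 0.4, -0.2]
gripper_width: 0.0132
```

```bash
python3 m.py
```

```text
t25.90 yaw141.42 rp 179.84 0.09 Mz 0.125 e6 -1.2916 F [-0.9  0.4 -0.2] M [ 0.02 -0.03] w0.0132 p [0.606  0.1556 0.3355]
```

Call:
jog_arm:
  motion:
    - [0, 0, -0.1, 0, 0, 0, 255]

```text
time_s: 26.0
tcp_pos: [0.6059, 0.1556, 0.3356]
tool_rot: [179.9, 0.1, 135.3]
contact_force: [-0.8, -1.5, -0.2]
gripper_width: 0.013
```

```bash
python3 m.py
```

```text
t26.00 yaw135.27 rp 179.86 0.09 Mz 0.175 e6 -1.2828 F [-0.8 -1.5 -0.2] M [ 0.01 -0.02] w0.0130 p [0.6059 0.1556 0.3356]
```

Call:
jog_arm:
  motion:
    - [0, 0, -0.1, 0, 0, 0, 255]

```text
time_s: 26.1
tcp_pos: [0.6058, 0.1555, 0.3355]
tool_rot: [179.9, 0.1, 129.1]
contact_force: [-0.3, -0.9, -1.2]
gripper_width: 0.0134
```

```bash
python3 m.py
```

```text
t26.10 yaw129.14 rp 179.88 0.08 Mz 0.154 e6 -1.2735 F [-0.3 -0.9 -1.2] M [-0.04  0.01] w0.0134 p [0.6058 0.1555 0.3355]
```

Call:
jog_arm:
  motion:
    - [0, 0, -0.04, 0, 0, 0, 255]
    - [0, 0, 0, 0, 0, 0, 255]

```text
time_s: 26.3
tcp_pos: [0.6058, 0.1556, 0.3355]
tool_rot: [179.9, 0.1, 126.3]
contact_force: [0.4, -0.1, -0.8]
gripper_width: 0.0135
```

```bash
python3 m.py
```

```text
t26.30 yaw126.32 rp 179.88 0.09 Mz 0.071 e6 0.4304 F [ 0.4 -0.1 -0.8] M [-0.02 -0.11] w0.0135 p [0.6058 0.1556 0.3355]
```

Call:
jog_arm:
  motion:
    - [0, 0, 0, 0, 0, 0, 0]
    - [0, 0, 0, 0, 0, 0, 0]
    - [0, 0, 0, 0, 0, 0, 0]
    - [0, 0, 0, 0, 0, 40, 0]
    - [0, 0, 0, 0, 0, 40, 0]
    - [0, 0, 0, -30, 0, 30, 0]
    - [0, 0, 0, -40, 0, 10, 0]
    - [0, 0, 0, -40, 0, 0, 0]
    - [0, 0, 0, -40, 20, 0, 0]
    - [0, 0, 0, 0, 0, 0, 0]

```text
time_s: 27.3
tcp_pos: [0.4508, 0.1749, 0.4566]
tool_rot: [-179.9, -0.1, 126.2]
contact_force: [1.3, 0.3, -0.3]
gripper_width: 0.0855
```

```bash
python3 m.py
python3 - <<'E'
from h import *
f=grab_frame("top");crop(f,225,135,125,95,6,"t9.png")
cv2.imwrite("pics/t9f.png",f["color"][:,:,::-1])
f=grab_frame("side");crop(f,270,120,130,120,5,"s9.png")
E
```

```text
t27.30 yaw126.21 rp -179.92 -0.08 Mz -0.006 e6 0.4445 F [ 1.3  0.3 -0.3] M [-0.01 -0.03] w0.0855 p [0.4508 0.1749 0.4566]
```

View pics/t9.png

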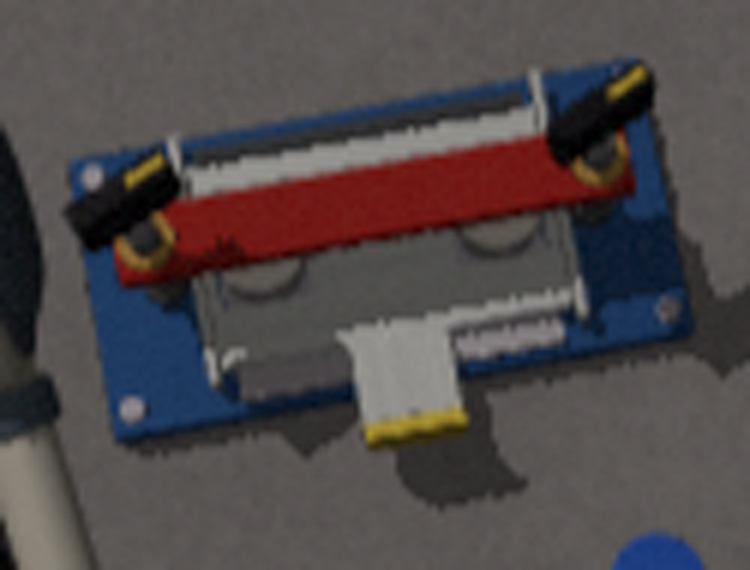

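View pics/s9.png

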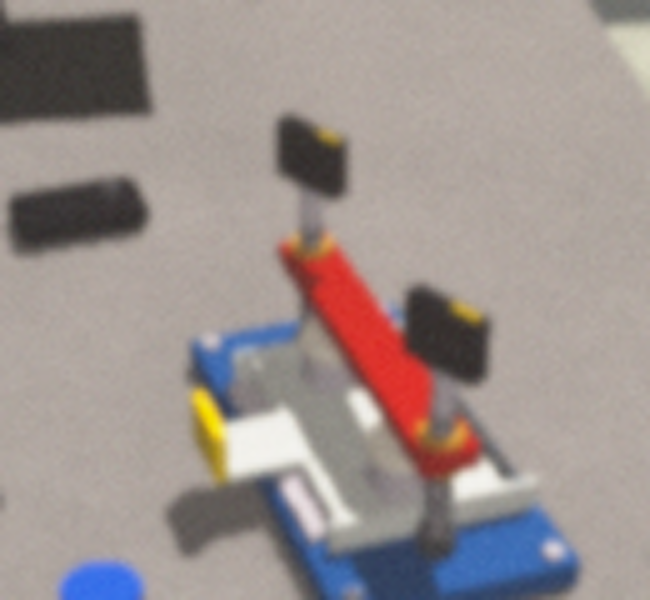

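View pics/t9f.png

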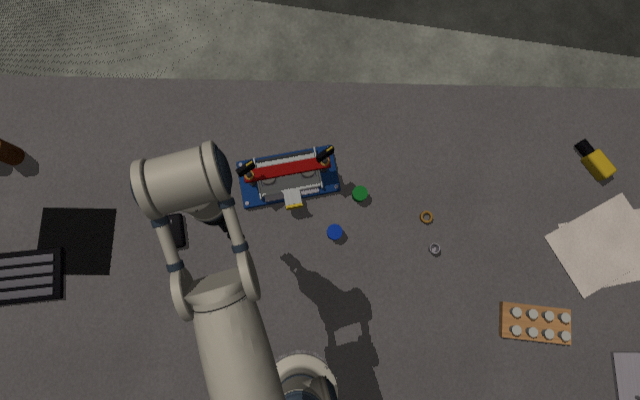

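The two knobs stand parallel, the tab is still at (294,206) in the top view, and the bystanders have not moved.

```bash
python3 -c "
from rig import *
print(close_job())"
```

```text
the job is handed in; nothing more can be done
None
```

The press is clamped and the job is handed in. By my estimate each foot presses its lid with about 10 N, but that figure comes from knob angles and torque, not from a direct force reading. No verdict came back.

- **Tray:** I pushed it by the yellow tab until it stopped firmly. The push peaked at about 60 N at the wrist. Before and after images put the travel at about 39 mm, give or take 1 mm.
- **Lowering:** I turned the knobs alternately. By the knob angles, the tilt stayed at or below about 0.025 rad.
- **Finding the lids:** Joint 6 effort showed the feet meeting the lids at a crosshead mid height of about 94.15 mm. The left and right knobs agreed to about 0.1 mm.
- **Final setting:** Both knobs ended at the same angle, within 0.1° by gripper yaw. That is a mid height of about 91.8 mm, or 2.4 mm of foot compression.
- **Last checks:**
    - The knobs stand parallel, the tray is home, the ring and crucible are where they were, and the gripper is open and clear.
    - The arm hides part of the mouse in the last top view; what shows of it is in place.
    - The left knob's torque rise fits about 10 N. In the first loaded right-knob stroke it read roughly 30–40 % lower than the angle predicted; I put this down to the effort reading not having settled. A repeat run found the contact height where predicted but still rose more slowly than the stated friction implies, so I trusted the angle.

The whole job took about 27 s of the 72 s allowed.

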